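Reverse the ratchet and tighten the card press

TASK

The ratchet of the little card press is set to loosen. Flip the orange reversing lever on the ratchet head fully over to the green (tighten) side, then swing the ratchet handle clockwise, seen from above, until the screw stops with the pressing plate fully down on the card stack. Then let go, leaving the lever on the tighten side, without bumping the lamp over the press or shifting the things standing around it.

Things in the scene. Friction and masses are not known exactly. Their poses are not given: they have to be found in the camera images.
- press: Card press fixed on the table: grey base 220 x 280 mm (x -100 to +120), 18 mm thick, card stack on it, blue crossbar 260 mm long in y, top at 108 mm. Origin: on the table under the screw axis; z = screw axis; +x points away from the robot at yaw 0. Lamp post (radius 8, 283 mm tall) at x +105, y 0; from its top a 12 mm rod runs forward to the lamp.
- head_center (a point): Centre of the top face of the ratchet head (steel disc, radius 30 mm, top 150 mm above the table), on the screw axis. Its x axis points outward along the handle, z up. A green dot (its +y side) and a red dot (its -y side) on the top face mark tighten and loosen.
- lever_tab (a point): Middle of the top of the orange reversing lever's upright tab: 10 mm along the lever, 8 mm thick, top 186 mm above the table. Head's top face at 150 mm, the lever's flat arm at 151 to 158 mm. The tab is 40 mm from the upright pivot, which lies 45 mm out along the handle from the screw axis; so it stands near that axis and travels 27 mm sideways between stops. x axis: tab to pivot.
- pawl_lever (a joint): Angle of the reversing lever on the head, rad. -0.35 = stop on the red side (loosen), +0.35 = stop on the green side (tighten). Positive is clockwise from above. Held by friction, stays where it is left; takes about 2 N at the tab. The pawl inside engages surely beyond 0.25 on either side; near the middle neither way catches.
- handle_knob (a point): Centre of the top of the upright black round knob at the end of the ratchet handle: 26 mm in diameter, 52 mm tall, fixed to the handle (does not spin on it), top 183 mm above the table, gripping height 150 to 183 mm, 140 mm from the screw axis. The handle bar is 18 mm wide, its top 145 mm above the table. x axis points outward along the handle.
- handle (a joint): Swing of the ratchet handle, rad, about the screw axis; 0 = points along the press's -x (towards the robot), positive = clockwise seen from above (knob moves to the robot's left). Stops at -0.9 and 1.5. Takes about 4 N at the knob while driving the screw, 1 to 2 N when it runs free.
- spindle (a joint): Turn of the screw, rad, clockwise from above positive = tightening; dead stop at 2.4, plate fully down (5 mm travel per rad). Lever on tighten: it follows the handle clockwise after up to 0.45 rad of free play and stays put as the handle goes back. Lever on loosen: it follows the handle only anticlockwise.
- platen (a joint): Height travel of the dark steel pressing plate (150 x 170 mm, under the blue crossbar), m, positive downwards; 0.012 = fully down on the stack. Driven by the screw.
- lamp_bar (a point): Middle of the underside of the black lamp bar above the ratchet head: bar 30 mm in press x, 170 mm in press y, 22 mm tall, underside 252 mm above the table, 18 mm behind (press +x) the screw axis, fixed. It leaves no room for an upright gripper at the lever: reach the tab from the robot's side with the tool leaning 35 to 45 degrees.
- lamp: The lamp bar itself, same point and size as point lamp_bar.
- model: Loose model house, white and cardboard on a wooden base 90 x 120 mm, 60 mm tall; origin at the centre of its underside. Leave alone.
- glue: Loose closed white bottle, 48 mm in diameter, 130 mm tall; origin at the centre of its underside. Leave alone.
- pencup: Loose dark steel pen cup, 76 mm in diameter, 95 mm tall, pens to 160 mm; origin at the centre of its underside. Leave alone.

How it is judged:
On the way, in this order (a step that is already met when the one before it is completed fails the run):
1. the reversing lever is over on the tighten side, the screw not yet tight (value of joint pawl_lever above 0.2 rad and value of joint spindle below 2.1 rad), for 0.2 s.
2. the screw is turned tight (value of joint spindle above 2.28 rad), for 0.2 s.
At the end, for the whole second after the job is handed in: The screw stands within 0.12 rad of its tight stop (above 2.28) with the plate down (above 11.2 mm of its 12 mm), the reversing lever is still on the tighten side (above 0.2 rad) and the handle is at rest (value of joint spindle above 2.28 rad and value of joint platen above 0.0112 m and value of joint pawl_lever above 0.2 rad and velocity of joint handle between -0.1 and 0.1 rad/s); the robot touches nothing.
It fails at once if the lamp is bumped (more than 8 N) (contact force between lamp and anything else above 8 N).
It fails at once if the model is shifted more than 30 mm (distance of model from where it was at the start of the episode above 0.03 m).
It fails at once if the glue bottle is shifted or upset by more than 30 mm (distance of glue from where it was at the start of the episode above 0.03 m or angle between glue's own z axis and vertical above 0.7 rad).
It fails at once if the pen cup is shifted or upset by more than 30 mm (distance of pencup from where it was at the start of the episode above 0.03 m or angle between pencup's own z axis and vertical above 0.7 rad).
It also fails if it takes over 58 s, if anything falls off the work surface, if the arm or the gripper's body presses on something with over 40 N, if the wrist force passes 120 N, or if a joint passes its speed limit or range.

ROBOT

A 6-joint arm with a two-finger parallel gripper is mounted at the origin on the work surface. World frame = base frame: x ahead of the robot, y to its left, z up, the work surface at z = 0. Lengths are in m, angles in rad, forces in N, time in s.
With the tool pointing down it reaches from about 0.35 to 0.975 m from the base axis. Payload 4.9 kg.
Tool frame: the origin (TCP) lies at the very end of the fingers, on their centre line; the grasp point (between the pads) lies 19 mm behind it; x points along the fingers, y is the direction in which the jaws open and shut, and the axes are right-handed (so a half turn about x gives the same grasp; the last joint's range is limited). The gripper opens to 85 mm and grips with 20 to 120 N. Pads are 22 mm wide; open, the fingers measure 114 mm over their backs; the gripper's body (76 mm by 85 mm) begins 54 mm behind the grasp point. The pads swing forward as they close: fully open they stand 13 mm farther back than shut.
Start: joints at [1.194, 0.053, 1.613, -0, 1.476, -0.119], TCP at [0.159, 0.604, 0.231] pointing down, gripper open.
Joint ranges: [-3.01, 3.01], [-1.01, 2.22], [0.06, 2.58], [-1.02, 4.17], [0.09, 2.62], [-3.14, 3.14]. Speed limits (rad/s): [2.57, 2.57, 3.14, 3.14, 3.14, 3.14].

INTERFACE

Orientations are given as a rotation vector (axis times angle).
In Python, from station import ctrl, get_image, calibration, finish_job, search_frame, cut_out, mark_of gives the robot as it stands. The module is installed in compiled form; this text tells all that it offers.
- The arm moves only by the tool arm_command, never from a script. Its argument "plan" is a list that holds one entry, the list of rows, each a list of 7 numbers: the shift along the tool's x, y, z in m, then the turn, a rotation vector about the tool's x, y, z in degrees, then the finger opening in m, from 0 to 0.0854. A call has 1 to 20 rows; each row shifts and turns the pose as measured when the row begins, along the tool's axes as they then stand; what a row does not reach is not made up. A row lasts 1/12 s, in which the tool goes at most 41.7 mm and 7.16 degrees, less where a joint would pass 70% of its speed; a pose out of reach is approached as far as the arm can. A call with a gripper value outside its range is refused whole. The fingers move at their own pace and stop on an object; "squeeze" is the grip in N (left out, the last holds). Time passes only in rows, so rows that do not move let the fingers close. It gives the time, the measured TCP pose, the force and the opening at its end, in the units of the state.
- ctrl.get_obs(): the state, without advancing time (a new reading comes with each control period).
- get_image(name): name is "side" or "top" or "wrist"; returns the picture (400x640x3 uint8, red, green, blue); there is no depth.
- calibration(name): a dict with "fx", "fy", "cx", "cy" (pixels), "k1" (the pictures are not rectified: a ray, as slopes to the right and down, at radius r is drawn at 1 + k1 r^2 times it, then the intrinsics apply), "cam_to_world" (4x4, takes a point from camera to world coordinates); the wrist camera has in their place "hand_eye" (4x4, takes a point from camera to tool coordinates, whose origin is the TCP and whose axes are the tool frame's). Camera axes: x right, y down, z forward; pixel columns grow to the right and rows downward; lengths in m; the calibration is good to about 2 mm. A picture is of the moment at which its call begins: read the wrist's pose just before it. calibration takes no time and is no camera call.
- finish_job(): hands the job in, once; it reports no verdict.
Trained networks look in the newest picture that a camera, given by its name, has taken for a name from the list of things; names that differ only in an ending like _2 or _b are one class to them, and where a whole thing is asked for, a point or a joint stands for the part that bears it (a point fixed in the world has none). Each returns a list of dicts, best first, with "conf" (0 to 1); they miss things now and then, are a little off and sometimes report something else, mostly with a low value. They report only what shows in the picture. A call takes as long as a camera call.
- search_frame(camera, thing): "at" ([x, y, z] in m, in the coordinates of the camera as it stood for that picture, good to about 4 mm: the middle of the surface that is visible of it).
- cut_out(camera, thing): "mask" (400x640 bool, what is visible of it).
- mark_of(camera, thing): "at" ([x, y, z] in m, in the coordinates of the camera as it stood for that picture, good to about 4 mm: a listed point, or the origin of a listed thing).
The state is a dict: "t": time; "q": joint angles; "dq": joint speeds; "effort": joint torques, N m; "tool_pos": TCP position; "tool_rot": TCP orientation; "contact_force": force on the tool from outside, world axes, zero at the start; "wrist_torque": the same for the moment, N m; "opening": finger opening in m.
Only numpy, scipy, OpenCV 4.12 (cv2) and the standard library are available. Lean on these libraries where they do the work, as an engineer would, in place of code of your own. Each camera call takes 0.05 s, during which the arm holds its last target. There are 200 camera calls.

## Working session

There is one attempt and no reset: what is moved stays moved. The work goes in short steps, Python scripts to look and compute and a tool call to move; the robot and the scene stay as the last step left them, time stands still between calls to the robot, and variables do not carry over. Pictures are saved under pics/ and viewed, about 8 in all and at most 12, crops included, and the job is handed in when it is done.

Besides the shell and the picture viewer there is one more tool, called after "Request:" as name(argument=value, ...), one argument or row to a line, values as JSON. arm_command: Moves the arm, as the interface text tells. Its arguments: {"type":"object","properties":{"plan":{"type":"array","items":{"type":"array","items":{"type":"array","items":{"type":"number"}}}},"squeeze":{"type":"number"}},"required":["plan"]}

```bash
mkdir -p pics
cat > h.py <<'E'
import numpy as np, cv2
from scipy.spatial.transform import Rotation as R
from station import ctrl,get_image,calibration,search_frame,cut_out,mark_of,finish_job
np.set_printoptions(precision=4,suppress=True)
def T(cam,o):
    c=calibration(cam)
    if cam!='wrist': return np.array(c['cam_to_world'])
    M=np.eye(4);M[:3,:3]=R.from_rotvec(o['tool_rot']).as_matrix();M[:3,3]=o['tool_pos']
    return M@np.array(c['hand_eye'])
def snap(cam,things,save=None):
    o=ctrl.get_obs();im=get_image(cam);M=T(cam,o)
    if save: cv2.imwrite('pics/'+save,im[:,:,::-1])
    out={}
    for t in things:
        for d in mark_of(cam,t)[:2]:
            p=(M@np.r_[d['at'],1])[:3];out.setdefault(t,p);print(cam,t,p,round(d['conf'],2))
    return im,out
def proj(cam,p,o=None):
    c=calibration(cam);q=np.linalg.inv(T(cam,o or ctrl.get_obs()))@np.r_[p,1];s=q[:2]/q[2]
    s=s*(1+c['k1']*(s@s));return np.array([c['fx']*s[0]+c['cx'],c['fy']*s[1]+c['cy']])
def toolmove(p,Rt,o=None):
    "shift and turn (deg) in tool axes from now to pose p,Rt"
    o=o or ctrl.get_obs();A=R.from_rotvec(o['tool_rot'])
    return A.inv().apply(np.array(p)-o['tool_pos']),(A.inv()*Rt).as_rotvec(degrees=True)
E
python3 - <<'E'
from h import *
o=ctrl.get_obs();print(o)
L=['press','head_center','lever_tab','handle_knob','lamp_bar','model','glue','pencup']
a,_=snap('side',L); b,_=snap('top',L); cv2.imwrite('pics/a.png',np.vstack([a,b])[:,:,::-1][:, :, :] if 0 else cv2.resize(np.vstack([a,b]),(480,600))[:,:,::-1])
cv2.imwrite('pics/side.png',a[:,:,::-1]);cv2.imwrite('pics/top.png',b[:,:,::-1])
for c in('side','top'):print(T(c,o))
E
```

```text
{'t': 0.0, 'q': array([ 1.194 ,  0.0534,  1.6143, -0.    ,  1.476 , -0.119 ]), 'dq': array([-0.0005,  0.0002, -0.0001,  0.0001, -0.0003,  0.0012]), 'effort': array([  0.0001, -39.3669, -37.0181,  -0.0001,   0.0067,   0.    ]), 'tool_pos': array([0.1591, 0.6038, 0.2301]), 'tool_rot': array([ 0.2008,  1.5618, -0.204 ]), 'contact_force': array([ 0.7519, -0.2499, -1.0531]), 'wrist_torque': array([-0.0556, -0.019 , -0.0195]), 'opening': 0.0852235325613696}
side press [ 0.6341 -0.0801 -0.0039] 0.96
side head_center [ 0.6322 -0.0838  0.1496] 0.92
side lever_tab [ 0.6226 -0.0739  0.1824] 0.42
side handle_knob [ 0.5042 -0.1249  0.1808] 0.94
side lamp_bar [ 0.6572 -0.0829  0.2504] 0.8
side lamp_bar [ 0.6368 -0.0776 -0.005 ] 0.18
side model [0.5106 0.3987 0.    ] 0.88
side glue [ 0.4217 -0.3614  0.0009] 0.74
side pencup [ 0.5671 -0.3945 -0.0014] 0.83
top press [ 0.6306 -0.0805 -0.0032] 0.95
top head_center [ 0.6351 -0.0769  0.1511] 0.67
top lever_tab [ 0.6195 -0.0689  0.1823] 0.51
top handle_knob [ 0.5013 -0.1282  0.1808] 0.88
top handle_knob [ 0.6534 -0.0811  0.2482] 0.37
top lamp_bar [ 0.6542 -0.0818  0.2495] 0.57
top model [0.5134 0.4039 0.0022] 0.56
top glue [ 0.4223 -0.3608  0.0002] 0.66
top pencup [ 0.5633 -0.3891 -0.0017] 0.64
top pencup [ 0.4253 -0.3607 -0.0019] 0.35
[[ 0.8867 -0.2624  0.3807  0.0695]
 [-0.4624 -0.5025  0.7305 -0.8541]
 [-0.0004 -0.8238 -0.5669  0.8501]
 [ 0.      0.      0.      1.    ]]
[[-0.0157 -0.9967  0.0802  0.4234]
 [-0.9998  0.0148 -0.0115  0.0147]
 [ 0.0103 -0.0804 -0.9967  1.4217]
 [ 0.      0.      0.      1.    ]]
```

View pics/side.png

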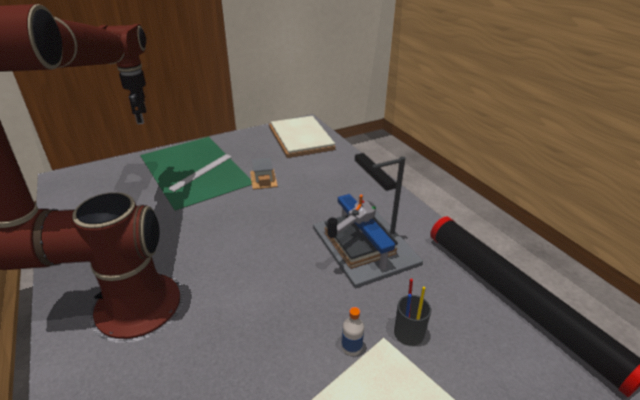

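View pics/top.png

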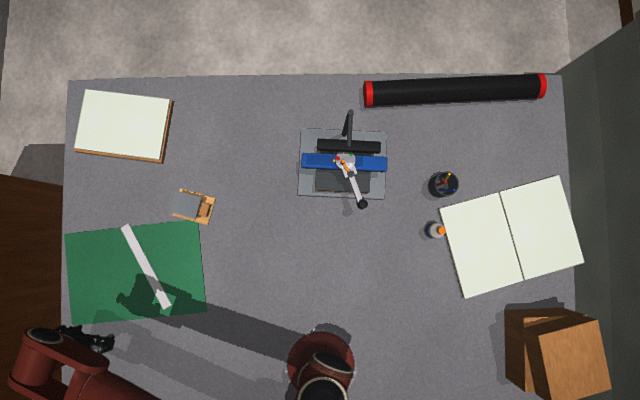

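The side picture shows the press at about (365,230), with the knob at (332,228), the orange tab at (361,200) and the lamp bar at (375,170). The top picture agrees: knob (363,204), tab (347,165), glue (436,230), pen cup (443,184), model (195,205). The geometry puts the handle at about -0.34 rad and the lever on the red side, which is world +y.

Run:
```python
from h import *
o=ctrl.get_obs();A=R.from_rotvec(o['tool_rot']).as_matrix();print(A)
a=np.radians(42);x=np.array([np.sin(a),0,-np.cos(a)])
for s in(1,-1):
    y=np.array([0,s,0]);Rt=R.from_matrix(np.c_[x,y,np.cross(x,y)])
    p=np.array([.618,-.0715,.172])-.10*x
    print(s,p,toolmove(p,Rt))
print(calibration('wrist')['hand_eye'])
```

```text
[[ 0.     0.255  0.967]
 [ 0.     0.967 -0.255]
 [-1.     0.     0.   ]]
1 [ 0.5511 -0.0715  0.2463] (array([-0.015 , -0.5536,  0.5511]), array([-14.1029, -41.7625,   5.4116]))
-1 [ 0.5511 -0.0715  0.2463] (array([-0.015 , -0.5536,  0.5511]), array([155.0075,   7.7101,  59.5012]))
[[-0.0002 -0.2972  0.9548 -0.1429]
 [ 1.      0.0001  0.0002 -0.0011]
 [-0.0001  0.9548  0.2972 -0.0755]
 [ 0.      0.      0.      1.    ]]
```

Request:
arm_command(
  plan=[
    [[-0.002,-0.0275,0.027,0,0,0,0.04],[-0.002,-0.0275,0.027,0,0,0,0.04],[-0.002,-0.0275,0.027,0,0,0,0.04],[-0.002,-0.0275,0.027,0,0,0,0.04],[-0.002,-0.0275,0.027,0,0,0,0.04],[-0.002,-0.0275,0.027,0,0,0,0.04],[-0.002,-0.0275,0.027,0,0,0,0.04],[-0.002,-0.0275,0.027,0,0,0,0.04],[-0.002,-0.0275,0.027,0,0,0,0.04],[-0.002,-0.0275,0.027,0,0,0,0.04],[0,-0.0275,0.027,0,0,0,0.04],[0,-0.0275,0.027,0,0,0,0.04],[0,-0.0275,0.027,0,0,0,0.04],[0,-0.0275,0.027,0,0,0,0.04],[0,-0.0275,0.027,0,0,0,0.04],[0,-0.0275,0.027,0,0,0,0.04],[0,-0.0275,0.027,0,0,0,0.04],[0,-0.0275,0.027,0,0,0,0.04],[0,-0.0275,0.027,0,0,0,0.04],[0,0,0,0,0,0,0.04]],
  ],
  squeeze=20,
)

```text
t: 2.57
tool_pos: [0.5386, -0.0596, 0.2551]
tool_rot: [0.198, 1.548, -0.194]
contact_force: [-0.5, 0.5, -0.7]
opening: 0.0401
```

Request:
arm_command(
  plan=[
    [[0,0,0,-7,0,0,0.04],[0,0,0,-7,0,0,0.04],[0,0,0,0,-7,0,0.04],[0,0,0,0,-7,0,0.04],[0,0,0,0,-7,0,0.04],[0,0,0,0,-7,0,0.04],[0,0,0,0,-7,0,0.04],[0,0,0,0,-7,0,0.04],[0,0,0,0,0,0,0.04]],
  ],
)

```text
t: 3.32
tool_pos: [0.5406, -0.0624, 0.2504]
tool_rot: [0.002, 0.813, 0.001]
contact_force: [-1.3, 0.4, -2.2]
opening: 0.0403
```

Run:
```python
from h import *
o=ctrl.get_obs();print(o['t'],o['tool_pos'],R.from_rotvec(o['tool_rot']).as_matrix(),o['opening'],o['q'],o['contact_force'])
im,r=snap('wrist',['lever_tab','head_center','handle_knob','lamp_bar'],'w1.png')
a=np.radians(42);x=np.array([np.sin(a),0,-np.cos(a)]);y=np.array([0,1,0]);Rt=R.from_matrix(np.c_[x,y,np.cross(x,y)])
print(toolmove(np.array([.618,-.0715,.172])-.08*x,Rt))
```

```text
3.3167 [ 0.5406 -0.0624  0.2504] [[ 0.6873 -0.0002  0.7264]
 [ 0.0016  1.     -0.0012]
 [-0.7264  0.002   0.6873]] 0.04026918617982584 [-0.3896 -0.6515  2.2684  0.3605  0.8393 -2.1062] [-1.2609  0.3879 -2.2123]
wrist head_center [ 0.6355 -0.0791  0.1483] 0.75
wrist lamp_bar [ 0.6548 -0.0853  0.2544] 0.88
wrist lamp_bar [ 0.6319 -0.0802  0.0042] 0.62
(array([ 0.0336, -0.0075, -0.0071]), array([0.1395, 1.868 , 0.0493]))
```

View pics/w1.png

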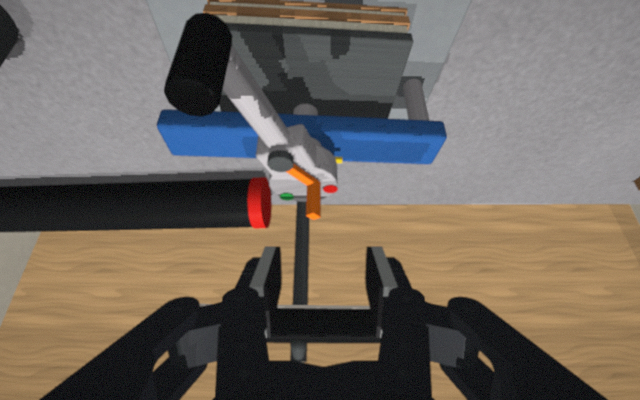

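The wrist picture is upside down (image down is world up, right is +y). The orange tab stands from (314,180) to its top at (314,215), beside the red dot at (330,188). The green dot is at (287,196).

```bash
cat >> h.py <<'E'
def ray(cam,px,z,o=None):
    c=calibration(cam);M=T(cam,o or ctrl.get_obs())
    u=cv2.undistortPoints(np.array([[px]],float),np.array([[c['fx'],0,c['cx']],[0,c['fy'],c['cy']],[0,0,1]]),np.array([c['k1'],0,0,0,0.]))[0,0]
    d=M[:3,:3]@np.r_[u,1];return M[:3,3]+d*(z-M[2,3])/d[2]
E
python3 - <<'E'
from h import *
print('tab top',ray('wrist',(314,214),.186),'base',ray('wrist',(314,181),.158),'pivot',ray('wrist',(280,159),.158))
print('red',ray('wrist',(330,188),.150),'green',ray('wrist',(287,196),.15))
E
```

```text
tab top [ 0.6463 -0.0728  0.186 ] base [ 0.6382 -0.0731  0.158 ] pivot [ 0.6057 -0.099   0.158 ]
red [ 0.6635 -0.0586  0.15  ] green [ 0.6792 -0.1008  0.15  ]
```

Run:
```python
from h import *
print({k:v for k,v in calibration('wrist').items() if k!='hand_eye'})
for n,p in dict(head=(.6335,-.0805,.15),tab=(.621,-.072,.186),knob=(.503,-.1265,.182),pivot=(.5906,-.0955,.158),lamp=(.655,-.082,.252),barL=(.633,.0495,.108),barR=(.633,-.2105,.108)).items(): print(n,proj('wrist',p))
im=cv2.imread('pics/w1.png');t=cv2.imread('pics/top.png');
cv2.imwrite('pics/c1.png',np.vstack([cv2.resize(im[80:240,220:380],(480,480),interpolation=0),]))
cv2.imwrite('pics/c2.png',np.hstack([cv2.resize(im[90:240,230:380],(400,400),interpolation=2),cv2.resize(t[140:215,310:385],(400,400),interpolation=2)]))
for n,p in dict(head=(.6335,-.0805,.15),tab=(.621,-.072,.186),knob=(.503,-.1265,.182),pivot=(.5906,-.0955,.158)).items(): print(n,proj('top',p),proj('side',p))
```

```text
{'fx': 331.7227678612182, 'fy': 331.7227678612182, 'cx': 323.0252235633439, 'cy': 198.9243103236013, 'k1': -0.027020842294840936}
head [305.4649 170.3065]
tab [314.3246 199.742 ]
knob [196.1288  74.6407]
pivot [282.461 147.123]
lamp [301.234 294.903]
barL [445.9876 132.926 ]
barR [167.8468 132.4288]
head [345.5537 159.1413] [364.8984 206.3102]
tab [343.5607 161.4513] [360.2754 195.4035]
knob [363.5763 202.7559] [332.7445 219.804 ]
pivot [351.2391 173.2732] [354.8865 211.198 ]
```

View pics/c2.png

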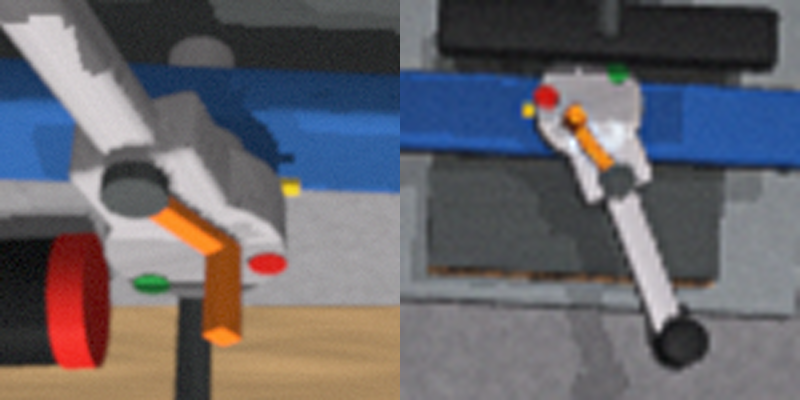

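Run:
```python
from h import *
o=ctrl.get_obs();print(o['t'],o['tool_pos'],o['tool_rot'],o['dq'])
im,r=snap('wrist',['lever_tab','head_center','handle_knob','pawl_lever'],'w2.png')
hsv=cv2.cvtColor(im,cv2.COLOR_RGB2HSV);m=(hsv[:,:,0]>5)&(hsv[:,:,0]<18)&(hsv[:,:,1]>180)
m[:100]=0;m[240:]=0;v,u=np.nonzero(m);print(v.min(),v.max(),u.min(),u.max(),u[v==v.max()].mean())
for t in('handle','lamp','press'):
    for d in cut_out('wrist',t)[:1]:
        v,u=np.nonzero(d['mask']);print(t,d['conf'],u.min(),u.max(),v.min(),v.max())
```

```text
3.5667 [ 0.5462 -0.0639  0.2606] [-0.0026  0.8052  0.0002] [ 0.0024  0.01   -0.0038  0.0045 -0.0052 -0.0073]
wrist lever_tab [ 0.6224 -0.0713  0.1877] 0.79
wrist head_center [ 0.6346 -0.079   0.1505] 0.85
wrist handle_knob [ 0.5001 -0.1298  0.183 ] 0.78Traceback (most recent call last):
  File "<stdin>", line 3, in <module>
  File "h.py", line 15, in snap
    for d in mark_of(cam,t)[:2]:
             ~~~~~~~^^^^^^^
ValueError: it knows: glue, handle_knob, head_center, lamp, lamp_bar, lever_tab, model, pencup, press
```

```bash
cat >> h.py <<'E'
a=np.radians(43);X=np.array([np.sin(a),0,-np.cos(a)]);LEAN=R.from_matrix(np.c_[X,[0,1,0],np.cross(X,[0,1,0])])
E
python3 - <<'E'
from h import *
p=np.array([.624,-.0715,.168]);print(toolmove(p-.05*X,LEAN),toolmove(p,LEAN))
E
```

```text
(array([ 0.0698, -0.0078, -0.0057]), array([0.1112, 0.7925, 0.0105])) (array([ 0.1198, -0.0078, -0.0064]), array([0.1112, 0.7925, 0.0105]))
```

Request:
arm_command(
  plan=[
    [[0.018,-0.002,-0.0015,0,0.4,0,0.04],[0.018,-0.002,-0.0015,0,0.4,0,0.04],[0.018,-0.002,-0.0015,0,0,0,0.04],[0.018,-0.002,-0.0015,0,0,0,0.04],[0,0,0,0,0,0,0.04],[0,0,0,0,0,0,0.04],[0,0,0,0,0,0,0.04]],
  ],
)

```text
t: 4.35
tool_pos: [0.5968, -0.0723, 0.2056]
tool_rot: [-0.005, 0.819, 0.002]
contact_force: [0.4, 0.6, -0.4]
opening: 0.0402
```

Run:
```python
from h import *
o=ctrl.get_obs();print(o['t'],o['tool_pos'],o['contact_force'])
im,r=snap('wrist',['lever_tab','head_center'],'w3.png')
p=np.array([.624,-.0715,.168]);print(toolmove(p,LEAN))
```

```text
4.35 [ 0.5968 -0.0723  0.2056] [ 0.4296  0.5749 -0.398 ]
wrist lever_tab [ 0.6187 -0.0724  0.1867] 0.74
wrist head_center [ 0.636  -0.0787  0.1479] 0.59
(array([ 0.0469,  0.0011, -0.0069]), array([0.3015, 0.2288, 0.0481]))
```

View pics/w3.png

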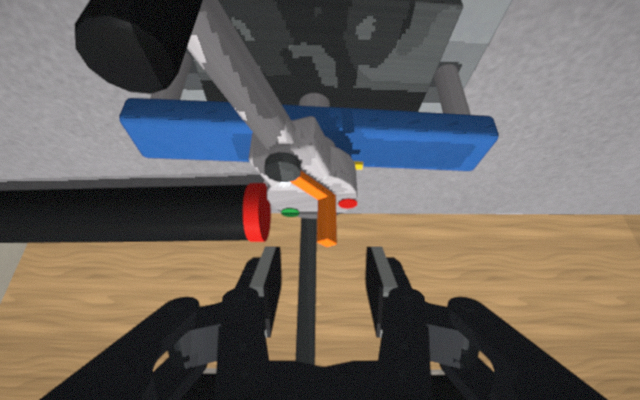

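The tab top at (328,240) sits between the two pads (about 275 to 370), so I can go in along the tool axis.

Request:
arm_command(
  plan=[
    [[0.012,0.0002,-0.0017,0,0,0,0.04],[0.012,0.0002,-0.0017,0,0,0,0.04],[0.012,0.0002,-0.0017,0,0,0,0.04],[0.012,0.0002,-0.0017,0,0,0,0.04],[0,0,0,0,0,0,0.04],[0,0,0,0,0,0,0.04],[0,0,0,0,0,0,0.04]],
  ],
)

```text
t: 5.08
tool_pos: [0.6273, -0.0728, 0.1763]
tool_rot: [-0.01, 0.802, -0.001]
contact_force: [-0.4, 0.5, 0.7]
opening: 0.0399
```

Run:
```python
from h import *
o=ctrl.get_obs();print(o['t'],o['tool_pos'],o['contact_force'])
print(toolmove([.624,-.0715,.168],LEAN),toolmove([.631,-.1115,.168],LEAN))
im=get_image('wrist');cv2.imwrite('pics/w4.png',im[100:360,120:520,::-1])
```

```text
5.0833 [ 0.6273 -0.0728  0.1763] [-0.4175  0.5079  0.6575]
(array([ 0.0037,  0.0014, -0.0081]), array([0.4716, 1.0222, 0.2737])) (array([ 0.0087, -0.0387, -0.0034]), array([0.4716, 1.0222, 0.2737]))
```

View pics/w4.png

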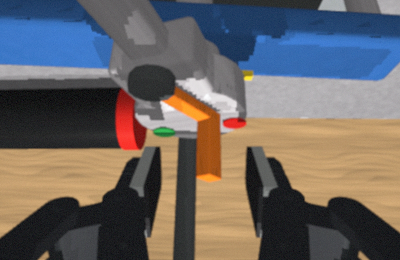

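The pads stand either side of the tab (crop 155 and 250, tab at 208). I'll go slightly deeper, then push sideways towards the green side.

Request:
arm_command(
  plan=[
    [[0.002,0,-0.003,0,0.5,0,0.04],[0.002,0,-0.003,0,0.5,0,0.04],[0,-0.005,0,0,0,0,0.04],[0,-0.005,0,0,0,0,0.04],[0.001,-0.005,0.001,0,0,0,0.04],[0.001,-0.005,0.001,0,0,0,0.04],[0.001,-0.005,0.001,0,0,0,0.04],[0,0,0,0,0,0,0.04]],
  ],
)

```text
t: 5.8
tool_pos: [0.6309, -0.0974, 0.1733]
tool_rot: [-0.005, 0.817, 0.004]
contact_force: [-4.0, 0.7, 4.2]
opening: 0.04
```

Run:
```python
from h import *
o=ctrl.get_obs();print(o['t'],o['tool_pos'],o['contact_force'])
print(toolmove([.63,-.1115,.168],LEAN))
```

```text
5.8 [ 0.6309 -0.0974  0.1733] [-4.0162  0.6873  4.1884]
(array([ 0.0032, -0.014 , -0.0043]), array([ 0.3718,  0.1944, -0.0954]))
```

Request:
arm_command(
  plan=[
    [[0,0,0,0,0,0,0.04],[0,-0.004,0,0,0,0,0.04],[0,-0.004,0,0,0,0,0.04],[0,-0.003,0,0,0,0,0.04],[0,0,0,0,0,0,0.04]],
  ],
)

```text
t: 6.22
tool_pos: [0.6315, -0.1076, 0.1743]
tool_rot: [-0.001, 0.817, 0.009]
contact_force: [1.5, 2.1, 0.1]
opening: 0.0404
```

Run:
```python
from h import *
o=ctrl.get_obs();print(o['t'],o['tool_pos'],o['contact_force'])
im=get_image('wrist');cv2.imwrite('pics/w5.png',im[100:360,120:520,::-1])
```

```text
6.2167 [ 0.6315 -0.1076  0.1743] [1.4749 2.0848 0.114 ]
```

View pics/w5.png

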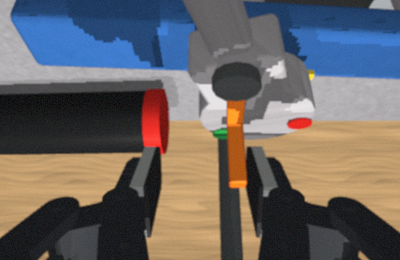

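The pad at crop (250,165) has carried the tab to (236,185), beside the green dot at (218,132), so it is nearly over. I'll push until the stop shows as force.

Request:
arm_command(
  plan=[
    [[0,-0.003,0,0,0,0,0.04],[0,-0.003,0,0,0,0,0.04],[0,0,0,0,0,0,0.04]],
  ],
)

```text
t: 6.52
tool_pos: [0.6317, -0.1114, 0.1741]
tool_rot: [0.004, 0.817, 0.014]
contact_force: [1.9, 4.3, 0.8]
opening: 0.0404
```

Request:
arm_command(
  plan=[
    [[0,-0.003,0,0,0,0,0.04],[0,-0.003,0,0,0,0,0.04],[0,0,0,0,0,0,0.04]],
  ],
)

```text
t: 6.77
tool_pos: [0.6318, -0.1109, 0.1738]
tool_rot: [0.014, 0.82, 0.027]
contact_force: [0.1, -0.2, -0.9]
opening: 0.0404
```

Run:
```python
from h import *
o=ctrl.get_obs();print(o['t'],o['tool_pos'],o['contact_force'],o['q'])
im,r=snap('wrist',['lever_tab','head_center','handle_knob']);
cv2.imwrite('pics/w6.png',cv2.resize(im[150:330,220:420,::-1],None,fx=3,fy=3))
for px in ((356,285),):print(ray('wrist',px,.186))
```

```text
6.7667 [ 0.6318 -0.1109  0.1738] [ 0.0925 -0.1628 -0.9336] [-0.4268 -0.2423  2.1172  0.5404  0.6441 -2.3396]
wrist lever_tab [ 0.6305 -0.0961  0.1852] 0.61
wrist head_center [ 0.6379 -0.079   0.1461] 0.82
[ 0.6296 -0.0979  0.186 ]
```

View pics/w6.png

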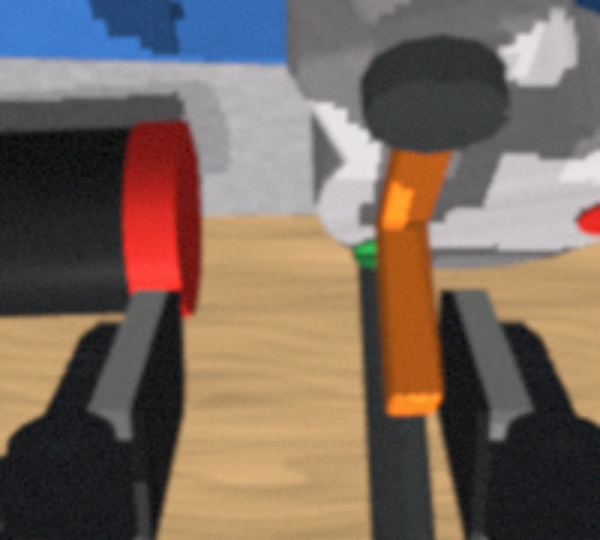

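The tab reads (0.630, -0.0965) against (0.6306, -0.0955) expected at the tighten stop, so the lever is over. I'll back out and plan the knob approach.

Request:
arm_command(
  plan=[
    [[0,0.006,0,0,0,0,0.04],[-0.012,0,0,0,0,0,0.04],[-0.025,0,0,0,0,0,0.04],[-0.03,0,0,0,0,0,0.04],[-0.03,0,0,0,0,0,0.04],[0,0,0,0,0,0,0.04],[0,0,0,0,0,0,0.04]],
  ],
)

```text
t: 7.55
tool_pos: [0.5617, -0.1114, 0.245]
tool_rot: [0.008, 0.823, 0.016]
contact_force: [0.0, 1.3, -1.4]
opening: 0.0399
```

```bash
cat >> h.py <<'E'
C=np.array([.6335,-.0805])
def knobpose(th,z=.154,r=.141,lean=12,lead=0):
    "tool pose at the knob for handle world angle th"
    out=np.array([-np.cos(th),np.sin(th),0]);y=np.array([np.sin(th),np.cos(th),0]);l=np.radians(lean)
    x=-np.cos(l)*np.array([0,0,1])-np.sin(l)*out
    g=np.r_[C,0]+r*out+lead*y; g[2]=z
    return g,R.from_matrix(np.c_[x,y,np.cross(x,y)])
E
python3 - <<'E'
from h import *
o=ctrl.get_obs();print(o['t'],o['tool_pos'],o['contact_force'],o['q'])
im,r=snap('wrist',['lever_tab','handle_knob','head_center']); im,r=snap('top',['lever_tab','handle_knob'],'top2.png')
k=r['handle_knob'][:2]-C; th=np.arctan2(k[1],-k[0]);print('th',th,np.hypot(*k))
print(toolmove(*knobpose(th,z=.24)))
E
```

```text
7.55 [ 0.5617 -0.1114  0.245 ] [ 0.0069  1.317  -1.4092] [-0.4947 -0.5281  2.1994  0.4669  0.8492 -2.2705]
wrist lever_tab [ 0.6277 -0.0971  0.1865] 0.95
wrist handle_knob [ 0.5006 -0.1277  0.1843] 0.87
wrist head_center [ 0.6371 -0.0779  0.1519] 0.95
top lever_tab [ 0.6283 -0.0938  0.1821] 0.41Traceback (most recent call last):
  File "<stdin>", line 4, in <module>
KeyError: 'handle_knob'
```

```bash
sed -i 's/^C=.*/C=np.array([.634,-.0797])/' h.py
python3 - <<'E'
from h import *
for z in(.24,.154):print(knobpose(-.345,z=z)[0],toolmove(*knobpose(-.345,z=z)))
E
```

```text
[ 0.5013 -0.1274  0.24  ] (array([-0.0397, -0.0164, -0.0463]), array([-17.5361,  30.4672,   7.9707]))
[ 0.5013 -0.1274  0.154 ] (array([ 0.0236, -0.0178, -0.1045]), array([-17.5361,  30.4672,   7.9707]))
```

Request:
arm_command(
  plan=[
    [[-0.02,-0.008,-0.023,0,0,0,0.036],[-0.02,-0.008,-0.023,0,0,0,0.036],[0,0,0,-2.9,5.1,1.3,0.036],[0,0,0,-2.9,5.1,1.3,0.036],[0,0,0,-2.9,5.1,1.3,0.036],[0,0,0,-2.9,5.1,1.3,0.036],[0,0,0,-2.9,5.1,1.3,0.036],[0,0,0,-2.9,5.1,1.3,0.036],[0,0,0,0,0,0,0.036],[0,0,0,0,0,0,0.036],[0,0,0,0,0,0,0.036]],
  ],
)

```text
t: 8.82
tool_pos: [0.4916, -0.1232, 0.221]
tool_rot: [-0.232, 1.391, 0.308]
contact_force: [-0.0, 0.7, -0.2]
opening: 0.0362
```

Run:
```python
from h import *
o=ctrl.get_obs();print(o['t'],o['tool_pos'],o['contact_force'],o['q'])
for z in(.24,.154):print(toolmove(*knobpose(-.345,z=z)))
im,r=snap('wrist',['handle_knob','head_center']);print(proj('wrist',[.5015,-.1277,.183]))
cv2.imwrite('pics/w7.png',im[:,:,::-1])
```

```text
8.8167 [ 0.4916 -0.1232  0.221 ] [-0.0307  0.6844 -0.1522] [-0.4688 -0.3177  1.9726  0.1387  1.3882 -2.4112]
(array([-0.0176, -0.0069,  0.0107]), array([ 0.3386, -2.384 , -1.2284]))
(array([ 0.0671, -0.0087, -0.0036]), array([ 0.3386, -2.384 , -1.2284]))
wrist handle_knob [ 0.5022 -0.1268  0.1809] 0.8
wrist head_center [ 0.6372 -0.0795  0.15  ] 0.57
[310.6658 233.6593]
```

View pics/w7.png

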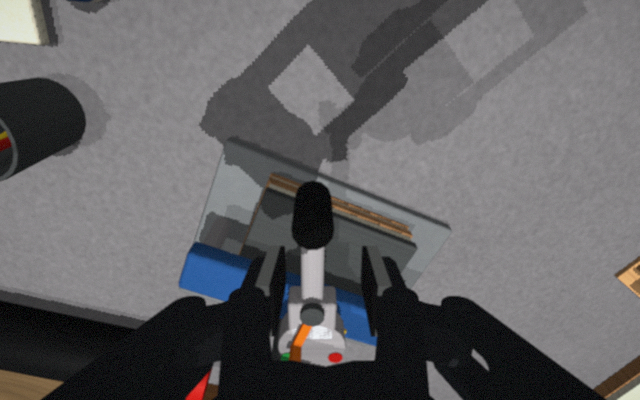

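The knob top at (313,230) lies under the gap between the fingers, a little to one side, and agrees with the computed (311,234). I'll align first, then lower over it.

Request:
arm_command(
  plan=[
    [[0.001,-0.0075,0.0075,0.3,-2.4,-1.2,0.036],[0,0,0,0,0,0,0.036],[0,0,0,0,0,0,0.036],[0.013,0,-0.0025,0,0,0,0.036],[0.013,0,-0.0025,0,0,0,0.036],[0,0,0,0,0,0,0.036],[0,0,0,0,0,0,0.036]],
  ],
)

```text
t: 9.55
tool_pos: [0.4983, -0.1276, 0.1927]
tool_rot: [-0.233, 1.345, 0.286]
contact_force: [-0.2, -1.1, -0.3]
opening: 0.0358
```

Run:
```python
from h import *
o=ctrl.get_obs();print(o['t'],o['tool_pos'],o['contact_force'],o['opening'])
print(toolmove(*knobpose(-.345)))
```

```text
9.55 [ 0.4983 -0.1276  0.1927] [-0.1955 -1.0843 -0.3164] 0.035814849556977675
(array([ 0.0385, -0.0008, -0.0052]), array([-0.1848,  0.1207,  0.0983]))
```

Request:
arm_command(
  plan=[
    [[0.013,0,-0.002,0,0,0,0.036],[0.013,0,-0.002,0,0,0,0.036],[0.012,-0.001,-0.001,0,0,0,0.036],[0,0,0,0,0,0,0.036],[0,0,0,0,0,0,0.036]],
  ],
)

```text
t: 9.97
tool_pos: [0.5015, -0.1273, 0.1515]
tool_rot: [-0.233, 1.345, 0.286]
contact_force: [0.7, -0.2, -0.5]
opening: 0.0359
```

Request:
arm_command(
  plan=[
    [[0,0.0098,0.0003,3.9,0,-0.8,0.034],[0,0.0098,0.0003,3.9,0,-0.8,0.034],[0,0.0098,0.0003,3.9,0,-0.8,0.034],[0,0.0098,0.0003,3.9,0,-0.8,0.034],[0,0.0098,0.0003,3.9,0,-0.8,0.034],[0,0,0,0,0,0,0.034]],
  ],
)

```text
t: 10.47
tool_pos: [0.4935, -0.0815, 0.1531]
tool_rot: [0.013, 1.358, -0.025]
contact_force: [0.7, -2.3, -1.1]
opening: 0.0339
```

```bash
cat >> h.py <<'E'
def hstat():
    o=ctrl.get_obs();d=o['tool_pos'][:2]-C;th=np.arctan2(d[1],-d[0])
    A=R.from_rotvec(o['tool_rot']);y=A.as_matrix()[:,1]
    print('t',o['t'],o['tool_pos'],'th',th,'r',np.hypot(*d),'yaw th',np.arctan2(y[0],y[1]),'F tool',A.inv().apply(o['contact_force']),o['opening'])
    print('fix',*toolmove(*knobpose(th))); return th
E
python3 - <<'E'
from h import *
hstat();print(ctrl.get_obs()['q'])
E
```

```text
t 10.4667 [ 0.4935 -0.0815  0.1531] th -0.01269602913072133 r 0.14054676155170562 yaw th 0.025792052525163905 F tool [ 1.2137 -2.2512  0.5226] 0.03393268821101235
fix [-0.001  -0.     -0.0003] [-2.0925  0.207   0.7594]
[-0.3477 -0.3453  2.1126  0.0674  1.171  -1.9132]
```

The arc tracks well and about 2 N of push shows, so the handle is moving. I'll continue.

Request:
arm_command(
  plan=[
    [[0,0.0098,0.0003,3.6,0,-0.7,0.034],[0,0.0098,0.0003,3.6,0,-0.7,0.034],[0,0.0098,0.0003,3.9,0,-0.8,0.034],[0,0.0098,0.0003,3.9,0,-0.8,0.034],[0,0.0098,0.0003,3.9,0,-0.8,0.034],[0,0.0098,0.0003,3.9,0,-0.8,0.034],[0,0,0,0,0,0,0.034]],
  ],
)

```text
t: 11.05
tool_pos: [0.5037, -0.0291, 0.1535]
tool_rot: [0.288, 1.34, -0.381]
contact_force: [0.1, 0.3, -0.2]
opening: 0.0341
```

Run:
```python
from h import *
hstat()
```

```text
t 11.05 [ 0.5037 -0.0291  0.1535] th 0.37004426416079067 r 0.13978647701643368 yaw th 0.4416163818902827 F tool [ 0.1473  0.3054 -0.1132] 0.034069324384435974
fix [-0.0007 -0.0001 -0.0011] [-3.8402 -0.0005  1.6558]
```

Request:
arm_command(
  plan=[
    [[0,0.0098,0.0003,3.2,0,-0.4,0.034],[0,0.0098,0.0003,3.2,0,-0.4,0.034],[0,0.0098,0.0003,3.2,0,-0.6,0.034],[0,0.0098,0.0003,3.4,0,-0.7,0.034],[0,0.0098,0.0003,3.6,0,-0.7,0.034],[0,0.0098,0.0003,3.6,0,-0.7,0.034]],
  ],
)

```text
t: 11.55
tool_pos: [0.5327, 0.0139, 0.1529]
tool_rot: [0.533, 1.296, -0.681]
contact_force: [-4.7, -1.3, 1.4]
opening: 0.034
```

Run:
```python
from h import *
hstat()
im,r=snap('side',['handle_knob','lever_tab']);im,r=snap('top',['handle_knob','lever_tab'])
```

```text
t 11.55 [0.5327 0.0139 0.1529] th 0.745692510360483 r 0.1379088910875125 yaw th 0.8009848977388332 F tool [-1.8183 -4.2637 -2.0395] 0.0339754176614616
fix [-0.0017 -0.0002 -0.0028] [-2.8992 -0.4093  1.613 ]
side handle_knob [0.53   0.0161 0.1801] 0.64
side lever_tab [ 0.6223 -0.0873  0.183 ] 0.58
top lever_tab [ 0.6148 -0.0816  0.1825] 0.65
top lever_tab [0.5293 0.0154 0.1821] 0.45
```

Knob and tab both swung round, the lever is still at about +0.35, and the push of about 4 N means the screw is being driven. I'll continue in smaller steps, watching for the stop.

Request:
arm_command(
  plan=[
    [[0,0.008,-0.0005,2.6,0,-0.3,0.034],[0,0.008,-0.0005,2.8,0,-0.3,0.034],[0,0.008,-0.0005,2.8,0,-0.4,0.034],[0,0.008,-0.0003,3,0,-0.6,0.034]],
  ],
)

```text
t: 12.18
tool_pos: [0.5549, 0.0318, 0.1536]
tool_rot: [0.676, 1.241, -0.84]
contact_force: [-2.4, -2.0, -0.6]
opening: 0.034
```

Run:
```python
from h import *
hstat()
```

```text
t 12.1833 [0.5549 0.0318 0.1536] th 0.9538119015648524 r 0.13673184108994418 yaw th 1.002272108514069 F tool [ 0.6315 -3.0442  0.267 ] 0.03395005934851151
fix [-0.0013 -0.0002 -0.0041] [-2.6687 -0.0734  0.7998]
```

Request:
arm_command(
  plan=[
    [[0,0.008,-0.0012,2.6,0,-0.5,0.034],[0,0.008,-0.0012,2.8,0,-0.5,0.034],[0,0.008,-0.0012,2.8,0,-0.5,0.034]],
  ],
)

```text
t: 12.43
tool_pos: [0.5744, 0.0447, 0.1539]
tool_rot: [0.778, 1.196, -0.961]
contact_force: [-1.1, -4.3, 0.1]
opening: 0.0341
```

Run:
```python
from h import *
hstat()
```

```text
t 12.4333 [0.5744 0.0447 0.1539] th 1.1239533825965233 r 0.13790863398619269 yaw th 1.1520383067386526 F tool [ 0.6248 -2.7503  3.4368] 0.03406145792108033
fix [-0.0008 -0.0001 -0.003 ] [-1.5791  0.0959  0.3107]
```

Request:
arm_command(
  plan=[
    [[0,0.006,-0.0008,2.2,0,-0.5,0.034],[0,0.006,-0.0008,2.2,0,-0.5,0.034],[0,0.006,-0.0008,2.4,0,-0.5,0.034]],
  ],
)

```text
t: 12.68
tool_pos: [0.5892, 0.0506, 0.1537]
tool_rot: [0.855, 1.16, -1.068]
contact_force: [0.8, -1.0, -0.6]
opening: 0.0336
```

Run:
```python
from h import *
hstat()
```

```text
t 12.6833 [0.5892 0.0506 0.1537] th 1.239461554967112 r 0.13782430928002856 yaw th 1.2773983274421505 F tool [0.8487 0.4676 1.0102] 0.03355868143120956
fix [-0.001  -0.0001 -0.003 ] [-2.0604  0.2119  0.7582]
```

Request:
arm_command(
  plan=[
    [[0,0.006,-0.0008,2,0,-0.4,0.034],[0,0.006,-0.0008,2,0,-0.4,0.034],[0,0.006,-0.0008,2,0,-0.4,0.034]],
  ],
)

```text
t: 12.93
tool_pos: [0.6067, 0.056, 0.1539]
tool_rot: [0.93, 1.122, -1.155]
contact_force: [-0.2, -0.3, -0.4]
opening: 0.0344
```

Run:
```python
from h import *
hstat()
```

```text
t 12.9333 [0.6067 0.056  0.1539] th 1.3719792592322952 r 0.1384219386294834 yaw th 1.386495758556253 F tool [ 0.4656 -0.2734  0.1536] 0.0343500077898491
fix [-0.0006 -0.     -0.0025] [-0.7875  0.1979  0.2946]
```

Request:
arm_command(
  plan=[
    [[0,0.005,-0.0008,2,0,-0.4,0.034],[0,0.005,-0.0008,2,0,-0.4,0.034],[0,0.005,-0.0005,2,0,-0.4,0.034],[0,0,0,0,0,0,0.034]],
  ],
)

```text
t: 13.27
tool_pos: [0.6222, 0.0582, 0.1542]
tool_rot: [1.003, 1.082, -1.241]
contact_force: [-0.0, 0.7, -0.3]
opening: 0.0339
```

Run:
```python
from h import *
hstat()
L=['handle_knob','lever_tab','head_center','lamp_bar']
for c in('side','top','wrist'):
    im,r=snap(c,L,c+'9.png')
```

```text
t 13.2667 [0.6222 0.0582 0.1542] th 1.485162952148852 r 0.1384054710582679 yaw th 1.4949781059245246 F tool [ 0.1931  0.035  -0.7136] 0.033874497924650464
fix [-0.0003 -0.     -0.0026] [-0.5529  0.1094  0.1038]
side handle_knob [0.6171 0.0597 0.1812] 0.61
side lever_tab [ 0.6215 -0.0734  0.1819] 0.64
side head_center [ 0.632  -0.0793  0.1531] 0.74
side lamp_bar [ 0.657  -0.08    0.2538] 0.81
top handle_knob [0.6149 0.0584 0.1802] 0.65
top handle_knob [ 0.6175 -0.0734  0.1839] 0.31
top lever_tab [ 0.424  -0.3617 -0.0011] 0.7
top lever_tab [ 0.6173 -0.0724  0.1829] 0.52
top head_center [ 0.6316 -0.0817  0.15  ] 0.59
top lamp_bar [ 0.653  -0.0824  0.251 ] 0.59
wrist handle_knob [0.6172 0.0532 0.1831] 0.96
wrist lever_tab [0.6176 0.056  0.1822] 0.45
```

The knob now reads about 1.44 rad, near the handle's end of travel. No dead stop was felt and the lever is still over. I'll ratchet the handle back and take a second stroke, which will show whether the screw is tight.

Request:
arm_command(
  plan=[
    [[0,-0.0098,0,-3.9,0,0.8,0.034],[0,-0.0098,0,-3.9,0,0.8,0.034],[0,-0.0098,0,-3.9,0,0.8,0.034],[0,-0.0098,0,-3.9,0,0.8,0.034],[0,-0.0098,0,-3.9,0,0.8,0.034],[0,-0.0098,0,-3.9,0,0.8,0.034]],
  ],
)

```text
t: 14.52
tool_pos: [0.5708, 0.0456, 0.1554]
tool_rot: [0.719, 1.212, -0.874]
contact_force: [4.0, 0.7, -2.1]
opening: 0.034
```

Run:
```python
from h import *
hstat()
```

```text
t 14.5167 [0.5708 0.0456 0.1554] th 1.1036072923748437 r 0.14033489753405637 yaw th 1.0550819833313294 F tool [2.4076 3.7857 0.8635] 0.03397494845942375
fix [ 0.0012  0.     -0.0009] [ 2.5579  0.3801 -1.3255]
```

Request:
arm_command(
  plan=[
    [[0,-0.0098,0,-3.3,0,0.5,0.034],[0,-0.0098,0,-3.3,0,0.5,0.034],[0,-0.0098,0,-3.6,0,0.6,0.034],[0,-0.0098,0,-3.7,0,0.8,0.034],[0,-0.0098,0,-3.7,0,0.8,0.034],[0,-0.0098,0,-3.7,0,0.8,0.034],[0,-0.0098,0,-3.7,0,0.8,0.034],[0,-0.0098,0,-3.7,0,0.8,0.034]],
  ],
)

```text
t: 15.18
tool_pos: [0.5188, -0.0009, 0.1554]
tool_rot: [0.362, 1.3, -0.413]
contact_force: [2.1, 3.4, -1.6]
opening: 0.0338
```

Run:
```python
from h import *
hstat()
```

```text
t 15.1833 [ 0.5188 -0.0009  0.1554] th 0.6000412519046181 r 0.13957135390706088 yaw th 0.5097972717063045 F tool [ 1.7337  3.9464 -0.1735] 0.03382650230715187
fix [ 0.001   0.0001 -0.0017] [ 4.7106  1.2898 -2.6181]
```

Request:
arm_command(
  plan=[
    [[0,-0.0098,0,-2.9,0,0.2,0.034],[0,-0.0098,0,-2.9,0,0.2,0.034],[0,-0.0098,0,-3.1,0,0.3,0.034],[0,-0.0098,0,-3.1,0,0.4,0.034],[0,-0.0098,0,-3.5,0,0.6,0.034],[0,-0.0098,0,-3.5,0,0.7,0.034],[0,-0.0098,0,-3.5,0,0.7,0.034],[0,-0.0098,0,-3.5,0,0.7,0.034]],
  ],
)

```text
t: 15.85
tool_pos: [0.4955, -0.0661, 0.1555]
tool_rot: [0.022, 1.328, -0.013]
contact_force: [-1.5, 4.3, 1.3]
opening: 0.034
```

Run:
```python
from h import *
hstat()
snap('side',['handle_knob','lever_tab'])
```

```text
t 15.85 [ 0.4955 -0.0661  0.1555] th 0.09804066348321654 r 0.13916556323807297 yaw th 0.02197908296095145 F tool [-1.5687  4.2552 -1.2671] 0.03402567259599313
fix [ 0.001   0.0001 -0.0021] [ 4.132   1.8782 -1.478 ]
side handle_knob [ 0.4932 -0.0601  0.1823] 0.61
side lever_tab [ 0.6288 -0.0901  0.1833] 0.45
```

Request:
arm_command(
  plan=[
    [[0,-0.0098,-0.0003,-3,0.4,0.3,0.034],[0,-0.0098,-0.0003,-3,0.4,0.3,0.034],[0,-0.0098,-0.0003,-3.2,0.4,0.5,0.034],[0,-0.0098,-0.0003,-3.2,0.4,0.5,0.034],[0,-0.0098,0,-3.5,0,0.7,0.034],[0,0,0,0,0,0,0.034]],
  ],
)

```text
t: 16.5
tool_pos: [0.4985, -0.1098, 0.1552]
tool_rot: [-0.181, 1.35, 0.214]
contact_force: [-0.9, 1.9, -0.3]
opening: 0.0337
```

Run:
```python
from h import *
hstat()
for c in('side','wrist','top'):snap(c,['handle_knob','lever_tab'],c+'10.png')
```

```text
t 16.5 [ 0.4985 -0.1098  0.1552] th -0.21838996888254328 r 0.13874671094817526 yaw th -0.25972731143649985 F tool [ 0.2089  2.0565 -0.4657] 0.03368451102516351
fix [ 0.0007  0.0001 -0.0025] [ 2.3876  0.1271 -0.1606]
side handle_knob [ 0.4971 -0.1036  0.1832] 0.86
side handle_knob [ 0.6317 -0.0795  0.1497] 0.16
side lever_tab [ 0.6276 -0.0958  0.1823] 0.48
wrist handle_knob [ 0.4945 -0.1081  0.1827] 0.82
top handle_knob [ 0.492  -0.1052  0.1811] 0.66
top lever_tab [ 0.6255 -0.0972  0.1818] 0.45
```

The lever is still over after the back stroke. Now the second tightening stroke.

Request:
arm_command(
  plan=[
    [[0,0.0098,-0.0003,3.9,0,-0.7,0.034],[0,0.0098,-0.0003,3.9,0,-0.7,0.034],[0,0.0098,-0.0003,3.9,0,-0.7,0.034],[0,0.0098,-0.0003,3.9,0,-0.7,0.034],[0,0.0098,-0.0003,3.9,0,-0.7,0.034],[0,0.0098,0,3.6,0,-0.6,0.034]],
  ],
)

```text
t: 17.45
tool_pos: [0.494, -0.0557, 0.1567]
tool_rot: [0.115, 1.345, -0.15]
contact_force: [0.6, -4.1, -2.4]
opening: 0.0338
```

Run:
```python
from h import *
hstat()
```

```text
t 17.45 [ 0.494  -0.0557  0.1567] th 0.16954349586998183 r 0.14201903937747892 yaw th 0.17460097852153275 F tool [ 2.6604 -3.9106  0.7597] 0.03383165056343861
fix [0.0029 0.     0.0004] [-0.2385  0.7596  0.265 ]
```

Request:
arm_command(
  plan=[
    [[0.001,0.007,0.0002,2.7,0,-0.5,0.034],[0.001,0.007,0.0002,2.7,0,-0.5,0.034],[0.001,0.007,0.0002,2.7,0,-0.5,0.034],[0,0.007,0.0002,2.7,0,-0.5,0.034]],
  ],
)

```text
t: 17.78
tool_pos: [0.502, -0.032, 0.1557]
tool_rot: [0.247, 1.327, -0.325]
contact_force: [-1.3, -3.1, -2.3]
opening: 0.0338
```

Run:
```python
from h import *
hstat()
```

```text
t 17.7833 [ 0.502  -0.032   0.1557] th 0.34644288619979574 r 0.1403859309233916 yaw th 0.3787775022097173 F tool [ 2.219  -3.3456 -0.5924] 0.03376053369327562
fix [ 0.0015 -0.     -0.001 ] [-1.7082  1.0693  0.8532]
```

Request:
arm_command(
  plan=[
    [[0,0.007,0,2.3,0.2,-0.3,0.034],[0,0.007,0,2.3,0.2,-0.3,0.034],[0,0.007,0,2.5,0.2,-0.5,0.034],[0,0.007,0,2.5,0.2,-0.5,0.034]],
  ],
)

```text
t: 18.12
tool_pos: [0.5122, -0.0097, 0.1556]
tool_rot: [0.37, 1.319, -0.478]
contact_force: [-4.1, -2.5, 0.8]
opening: 0.0341
```

Run:
```python
from h import *
hstat()
```

```text
t 18.1167 [ 0.5122 -0.0097  0.1556] th 0.5215320871142888 r 0.14049181067309252 yaw th 0.5600934253304711 F tool [-1.1821 -4.2913 -1.9373] 0.03410507185530476
fix [ 0.0014 -0.     -0.0008] [-2.0331  0.3881  1.0517]
```

Request:
arm_command(
  plan=[
    [[0,0.007,0,2.3,0.1,-0.3,0.034],[0,0.007,0,2.3,0.1,-0.3,0.034],[0,0.007,0,2.4,0,-0.4,0.034],[0,0.007,0,2.4,0,-0.4,0.034]],
  ],
)

```text
t: 18.45
tool_pos: [0.5265, 0.0106, 0.1555]
tool_rot: [0.49, 1.294, -0.626]
contact_force: [-3.9, -2.3, 1.8]
opening: 0.034
```

Run:
```python
from h import *
hstat()
```

```text
t 18.45 [0.5265 0.0106 0.1555] th 0.6983353298572896 r 0.1403992194885633 yaw th 0.7375810179844478 F tool [-2.0245 -4.3313 -0.943 ] 0.03403314137308618
fix [ 0.0013 -0.     -0.0009] [-2.0658  0.2928  1.0884]
```

Request:
arm_command(
  plan=[
    [[0,0.007,0,2.3,0.1,-0.3,0.034],[0,0.007,0,2.3,0.1,-0.3,0.034],[0,0.007,0,2.4,0,-0.4,0.034],[0,0.007,0,2.4,0,-0.4,0.034]],
  ],
)

```text
t: 18.78
tool_pos: [0.5443, 0.0283, 0.1554]
tool_rot: [0.61, 1.26, -0.774]
contact_force: [-4.9, -1.8, 2.5]
opening: 0.0341
```

Run:
```python
from h import *
hstat()
```

```text
t 18.7833 [0.5443 0.0283 0.1554] th 0.8775305710580454 r 0.14040920652465896 yaw th 0.9150270259377612 F tool [-2.7419 -4.991  -0.9989] 0.03410314160812923
fix [ 0.0013 -0.     -0.0009] [-1.9689  0.2223  1.0639]
```

Request:
arm_command(
  plan=[
    [[0,0.006,0,2,0.1,-0.3,0.034],[0,0.006,0,2,0.1,-0.3,0.034],[0,0.006,0,2,0,-0.3,0.034]],
  ],
)

```text
t: 19.03
tool_pos: [0.5573, 0.038, 0.1554]
tool_rot: [0.687, 1.236, -0.868]
contact_force: [-4.8, -0.5, 2.2]
opening: 0.0337
```

Run:
```python
from h import *
hstat()
```

```text
t 19.0333 [0.5573 0.038  0.1554] th 0.9933016242645384 r 0.14046117702113725 yaw th 1.028793908961848 F tool [-2.5106 -4.4103 -1.5927] 0.03372724706620964
fix [ 0.0013 -0.     -0.0008] [-1.8488  0.1144  1.0792]
```

Request:
arm_command(
  plan=[
    [[0,0.006,-0.0003,2,0.1,-0.3,0.034],[0,0.006,-0.0003,2,0.1,-0.3,0.034],[0,0.006,-0.0003,2,0,-0.3,0.034]],
  ],
)

```text
t: 19.28
tool_pos: [0.5714, 0.0461, 0.1555]
tool_rot: [0.762, 1.205, -0.961]
contact_force: [-3.3, -1.4, 2.8]
opening: 0.0342
```

Run:
```python
from h import *
hstat()
```

```text
t 19.2833 [0.5714 0.0461 0.1555] th 1.1092361273617666 r 0.14049284299579107 yaw th 1.1422416173232153 F tool [-2.6935 -3.604   0.4969] 0.034247790221393425
fix [ 0.0013  0.     -0.0008] [-1.7088  0.1431  1.0517]
```

Request:
arm_command(
  plan=[
    [[0,0.006,-0.0003,2,0.1,-0.3,0.034],[0,0.006,-0.0003,2,0.1,-0.3,0.034],[0,0.006,-0.0003,2,0,-0.3,0.034]],
  ],
)

```text
t: 19.53
tool_pos: [0.5865, 0.0526, 0.1554]
tool_rot: [0.838, 1.171, -1.054]
contact_force: [-3.1, -1.9, 2.5]
opening: 0.0336
```

Run:
```python
from h import *
hstat()
```

```text
t 19.5333 [0.5865 0.0526 0.1554] th 1.2260614315090197 r 0.140523383726332 yaw th 1.2557520670856144 F tool [-2.1767 -3.5298  1.3556] 0.033626126245418074
fix [ 0.0013  0.     -0.0008] [-1.5284  0.1787  0.9861]
```

Request:
arm_command(
  plan=[
    [[0,0.006,-0.0003,2,0.1,-0.3,0.034],[0,0.006,-0.0003,2,0.1,-0.3,0.034],[0,0.006,-0.0003,2,0,-0.3,0.034]],
  ],
)

```text
t: 19.78
tool_pos: [0.6024, 0.0572, 0.1555]
tool_rot: [0.913, 1.133, -1.146]
contact_force: [-3.9, -1.1, 1.3]
opening: 0.0337
```

Run:
```python
from h import *
hstat()
im=get_image('side');a=cv2.imread('pics/side.png')[190:290,300:430];cv2.imwrite('pics/cmp.png',cv2.resize(np.hstack([a,im[190:290,300:430,::-1]]),(780,300),interpolation=2))
```

```text
t 19.7833 [0.6024 0.0572 0.1555] th 1.3439251049459893 r 0.1405499743940951 yaw th 1.369213813777675 F tool [-1.1833 -4.017   0.5683] 0.03373069736212625
fix [ 0.0013  0.     -0.0007] [-1.2934  0.2277  0.8781]
```

View pics/cmp.png

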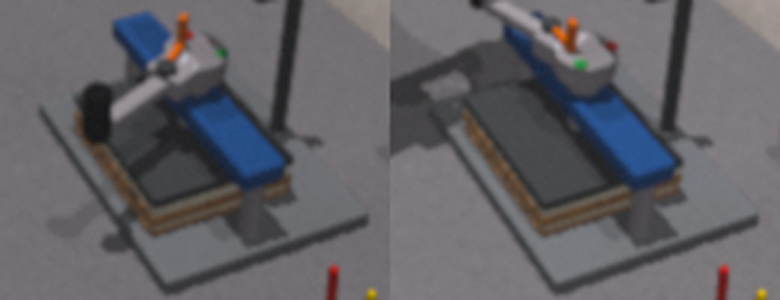

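In the comparison (left: start, right: now) the handle is swung round, the orange tab at (570,35) stands by the green dot at (580,63), and the plate looks lower on the stack. No dead stop has been felt yet, so I'll carry on.

Request:
arm_command(
  plan=[
    [[0,0.006,-0.0003,2,0.1,-0.3,0.034],[0,0.006,-0.0003,2,0.1,-0.3,0.034],[0,0.005,-0.0003,2,0,-0.3,0.034]],
  ],
)

```text
t: 20.08
tool_pos: [0.6184, 0.0601, 0.1554]
tool_rot: [0.987, 1.091, -1.234]
contact_force: [-3.1, -1.7, 1.3]
opening: 0.0341
```

Run:
```python
from h import *
hstat()
```

```text
t 20.0833 [0.6184 0.0601 0.1554] th 1.4593577787343441 r 0.14067716773125202 yaw th 1.4794902126782707 F tool [-0.9143 -3.2388  1.6909] 0.034085726652174304
fix [ 0.0013  0.     -0.0006] [-1.0425  0.2436  0.6393]
```

Request:
arm_command(
  plan=[
    [[0,-0.0098,0.0002,-3.7,0,0.6,0.034],[0,-0.0098,0.0002,-3.7,0,0.6,0.034],[0,-0.0098,0.0002,-3.5,0,0.6,0.034],[0,-0.0098,0.0002,-3.5,0,0.6,0.034],[0,-0.0098,0.0002,-3.4,0,0.6,0.034],[0,-0.0098,0.0002,-3.4,0,0.6,0.034],[0,-0.0098,0.0002,-3.4,0,0.6,0.034],[0,-0.0098,0.0002,-3.4,0,0.6,0.034]],
  ],
)

```text
t: 20.75
tool_pos: [0.5512, 0.0342, 0.157]
tool_rot: [0.635, 1.248, -0.804]
contact_force: [4.0, 1.6, -2.5]
opening: 0.0341
```

Run:
```python
from h import *
hstat()
```

```text
t 20.75 [0.5512 0.0342 0.157 ] th 0.9424483329629174 r 0.14083396478867508 yaw th 0.9522348578732922 F tool [2.683  4.2321 0.5032] 0.03408747341517281
fix [ 0.0029  0.     -0.0008] [-0.4394  0.4221  0.6205]
```

Request:
arm_command(
  plan=[
    [[0.001,-0.0098,0.0001,-3.7,0,0.8,0.034],[0.001,-0.0098,0.0001,-3.7,0,0.8,0.034],[0,-0.0098,0.0001,-3.7,0,0.8,0.034],[0,-0.0098,0.0001,-3.7,0,0.8,0.034],[0,-0.0098,0.0001,-3.7,0,0.8,0.034],[0,-0.0098,0.0001,-3.7,0,0.8,0.034],[0,-0.0098,0.0001,-3.7,0,0.8,0.034],[0,-0.0098,0.0001,-3.7,0,0.8,0.034]],
  ],
)

```text
t: 21.42
tool_pos: [0.5057, -0.0225, 0.1576]
tool_rot: [0.263, 1.317, -0.321]
contact_force: [3.7, 2.1, -3.1]
opening: 0.0343
```

Run:
```python
from h import *
hstat()
```

```text
t 21.4167 [ 0.5057 -0.0225  0.1576] th 0.4192729294811986 r 0.14042494618869583 yaw th 0.3850479893314172 F tool [3.633  3.3135 1.8898] 0.03428164554187391
fix [ 0.0033 -0.     -0.0014] [ 1.8175  1.446  -0.854 ]
```

Now the third stroke forward.

Request:
arm_command(
  plan=[
    [[0.001,0.008,0,3,0.3,-0.7,0.034],[0.001,0.008,0,3,0.3,-0.7,0.034],[0.001,0.007,0,2.8,0.3,-0.6,0.034],[0,0.007,0,2.5,0,-0.5,0.034],[0,0.007,0,2.5,0,-0.5,0.034],[0,0.007,0,2.5,0,-0.5,0.034]],
  ],
)

```text
t: 21.92
tool_pos: [0.5266, 0.0099, 0.1556]
tool_rot: [0.466, 1.285, -0.577]
contact_force: [-2.0, -3.1, 1.3]
opening: 0.0343
```

Run:
```python
from h import *
hstat()
```

```text
t 21.9167 [0.5266 0.0099 0.1556] th 0.6952936617890716 r 0.1398444163132506 yaw th 0.6891669692547564 F tool [-1.221  -3.6686  0.694 ] 0.03426451978072712
fix [ 0.0013 -0.     -0.0015] [ 0.2821  0.9875 -0.3496]
```

Request:
arm_command(
  plan=[
    [[0,0.006,-0.0003,2.3,0.2,-0.5,0.034],[0,0.006,-0.0003,2.3,0.2,-0.5,0.034],[0,0.006,-0.0003,2.3,0,-0.5,0.034],[0,0.006,0,2.3,0,-0.5,0.034]],
  ],
)

```text
t: 22.25
tool_pos: [0.5416, 0.0247, 0.1554]
tool_rot: [0.574, 1.257, -0.726]
contact_force: [-3.4, -2.6, 2.0]
opening: 0.0337
```

Run:
```python
from h import *
hstat()
```

```text
t 22.25 [0.5416 0.0247 0.1554] th 0.846269581765401 r 0.13947796613928268 yaw th 0.8602048558092519 F tool [-1.9787 -4.2541  0.1599] 0.033685365091375825
fix [ 0.0011 -0.     -0.0018] [-0.7432  0.9573  0.3369]
```

Request:
arm_command(
  plan=[
    [[0,0.006,-0.0005,2.2,0.2,-0.4,0.034],[0,0.006,-0.0005,2.2,0.2,-0.4,0.034],[0,0.006,-0.0003,2.2,0,-0.4,0.034],[0,0.006,0,2.2,0,-0.4,0.034]],
  ],
)

```text
t: 22.58
tool_pos: [0.5587, 0.0375, 0.1554]
tool_rot: [0.681, 1.221, -0.862]
contact_force: [-4.6, -1.0, 2.6]
opening: 0.034
```

Run:
```python
from h import *
hstat()
```

```text
t 22.5833 [0.5587 0.0375 0.1554] th 0.9995925210472999 r 0.13929421300898343 yaw th 1.0231721812562258 F tool [-2.8465 -4.4527 -0.9393] 0.03401495883503132
fix [ 0.001 -0.    -0.002] [-1.2661  0.9034  0.5317]
```

The handle keeps turning without a dead stop, so I'll check numerically whether the plate is really going down.

Run:
```python
from h import *
im=get_image('side');cv2.imwrite('pics/side11.png',im[:,:,::-1])
for n in('side','side9','side10','side11'):
    g=cv2.cvtColor(cv2.imread(f'pics/{n}.png'),cv2.COLOR_BGR2GRAY).astype(int)
    print(n)
    for u in(346,352,360,370):print(u,g[238:268,u])
p=np.array([.555,-.165,.06]);print(proj('side',p),proj('side',p-[0,0,.012]))
```

```text
side
346 [ 61  60  64  64  55  45  42  42  42  41  45  50  50  49  52  61  72  75
  79  77  69  63  61  63  70  76  90 101 108 111]
352 [44 42 42 42 43 47 55 63 68 68 68 68 67 67 69 69 68 65 56 43 48 71 86 86
 79 69 65 76 77 69]
360 [ 39  42  49  62  67  69  68  69  68  68  69  66  67  67  67  62  49  42
  61  86  94  84  70  64  71  76  73  72  94 110]
370 [ 41  37  36  36  34  34  36  34  37  43  53  58  55  47  46  68  88  91
  79  62  61  73  77  66  64  82  94  97 100 103]
side9
346 [ 75  74  75  74  74  73  74  75  74  74  74  71  67  60  53  54  64  82
  91  85  75  68  70  76  83  91  99 111 117 121]
352 [74 75 74 74 74 74 75 74 75 74 74 71 74 73 73 75 74 74 71 62 51 52 75 87
 87 75 71 82 85 75]
360 [ 65  69  71  73  74  75  74  75  74  74  74  72  74  72  73  74  70  55
  48  64  86  86  77  69  77  84  79  77 102 119]
370 [ 43  42  41  41  38  38  39  39  36  41  47  57  66  62  51  50  70  90
  85  69  68  79  84  73  72  90 103 107 109 112]
side10
346 [55 50 50 48 51 61 70 69 60 52 50 53 53 58 73 85 90 86 77 73 68 67 68 70
 65 60 59 61 69 74]
352 [ 45  53  66  74  77  79 
[... 176 characters left out ...]
 89 109 110  99  83  72  80  86  81  81 106 124]
370 [ 45  42  40  41  38  40  40  42  49  57  66  65  54  47  66  92 104 105
  89  71  70  82  87  74  75  94 106 111 114 118]
side11
346 [ 73  73  73  74  72  74  72  74  71  75  71  70  63  53  52  67  79  89
  91  86  77  69  67  75  84  89 101 110 117 120]
352 [73 73 74 75 72 75 73 74 73 74 73 73 73 72 73 74 72 72 66 52 47 63 86 92
 87 75 70 83 83 75]
360 [ 68  72  74  74  74  72  75  74  74  73  73  72  73  72  74  72  60  48
  60  84  98  89  76  70  75  83  78  78 102 119]
370 [ 42  41  40  39  40  37  37  39  39  47  56  63  66  54  45  60  89  97
  85  68  66  80  83  74  70  91 101 107 110 111]
[355.4012 257.6155] [355.1529 260.8584]
```

The side camera shows the plate's edge going down on forward strokes (+1.1 px of about 3.2 for full travel). It comes back up on my fast back strokes (-0.75 px), even though the lever is on tighten. So the screw is being dragged back. I'll test a slow back stroke and measure the plate edge before and after.

```bash
cat >> h.py <<'E'
def edge(im):
    "rows of the plate's dark lower edge (mean over columns), subpixel; static stack line for reference"
    g=cv2.cvtColor(im,cv2.COLOR_RGB2GRAY).astype(float);e=[];s=[]
    for u in range(353,370):
        c=g[:,u];lo=lambda a,b:a+int(np.argmin(c[a:b]))
        def sub(i): 
            d=c[i-1]-2*c[i]+c[i+1];return i+.5*(c[i-1]-c[i+1])/max(d,1)
        pred=257.2-(u-352)*.325 if u>=352 else 0
        e.append(sub(lo(int(pred-4),int(pred+6)))-pred)
        s.append(sub(lo(int(pred+5),int(pred+10)))-pred)
    return np.median(e),np.median(s)
E
python3 - <<'E'
from h import *
for n in('side','side9','side10','side11'):print(n,edge(cv2.imread(f'pics/{n}.png')[:,:,::-1]))
E
```

```text
side (np.float64(0.14807692307695675), np.float64(6.350000000000023))
side9 (np.float64(1.2476190476190538), np.float64(6.344230769230791))
side10 (np.float64(-0.6666666666666572), np.float64(6.308333333333337))
side11 (np.float64(0.5321428571428726), np.float64(6.296428571428578))
```

Request:
arm_command(
  plan=[
    [[0,0.007,-0.0005,2.4,0.2,-0.4,0.034],[0,0.007,-0.0005,2.4,0.2,-0.4,0.034],[0,0.007,-0.0005,2.4,0,-0.4,0.034],[0,0.007,-0.0005,2.4,0,-0.4,0.034],[0,0.007,-0.0005,2.4,0,-0.4,0.034],[0,0.007,-0.0003,2.4,0,-0.4,0.034],[0,0.007,-0.0003,2.4,0,-0.4,0.034],[0,0.007,-0.0003,2.4,0,-0.4,0.034],[0,0,0,0,0,0,0.034]],
  ],
)

```text
t: 23.38
tool_pos: [0.6067, 0.0573, 0.1552]
tool_rot: [0.912, 1.111, -1.143]
contact_force: [-2.0, -0.1, 1.6]
opening: 0.0338
```

Run:
```python
from h import *
hstat();im=get_image('side');print(edge(im));cv2.imwrite('pics/side12.png',im[:,:,::-1])
```

```text
t 23.3833 [0.6067 0.0573 0.1552] th 1.373832399549456 r 0.13965858408821613 yaw th 1.369932290137033 F tool [-1.6147 -1.9587  0.1061] 0.03383223168572858
fix [ 0.0009  0.     -0.0016] [ 0.1717  1.0751 -0.2575]
(np.float64(1.0194444444444741), np.float64(6.337500000000006))
```

Request:
arm_command(
  plan=[
    [[0,-0.004,0,-1,0,0.2,0.034],[0,-0.003,0,-1,0,0.2,0.034],[0,-0.003,0,-1,0,0.2,0.034],[0,-0.0025,0,-1,0,0.2,0.034],[0,-0.0025,0,-1,0,0.2,0.034],[0,-0.0025,0,-1,0,0.2,0.034],[0,-0.0025,0,-1,0,0.2,0.034],[0,-0.0025,0,-1,0,0.2,0.034],[0,-0.0025,0,-1,0,0.2,0.034],[0,-0.0025,0,-1,0,0.2,0.034],[0,-0.0025,0,-1,0,0.2,0.034],[0,-0.0025,0,-1,0,0.2,0.034],[0,-0.0025,0,-1,0,0.2,0.034],[0,-0.0025,0,-1,0,0.2,0.034],[0,-0.0025,0,-1,0,0.2,0.034],[0,-0.0025,0,-1,0,0.2,0.034],[0,-0.0025,0,-1,0,0.2,0.034],[0,-0.0025,0,-1,0,0.2,0.034],[0,-0.0025,0,-1,0,0.2,0.034],[0,-0.0025,0,-1,0,0.2,0.034]],
  ],
)

```text
t: 25.1
tool_pos: [0.5555, 0.0358, 0.1559]
tool_rot: [0.645, 1.224, -0.812]
contact_force: [4.4, 0.4, -2.5]
opening: 0.034
```

Run:
```python
from h import *
hstat();im=get_image('side');print(edge(im));cv2.imwrite('pics/side13.png',im[:,:,::-1])
print(search_frame('side','lever_tab')[:1]); snap('side',['handle_knob','lever_tab']);snap('wrist',['handle_knob'])
```

```text
t 25.1 [0.5555 0.0358 0.1559] th 0.9739127387059727 r 0.1396095803607146 yaw th 0.9667816134245725 F tool [2.963  3.8062 1.5228] 0.03399530069242825
fix [ 0.0015  0.     -0.0018] [ 0.3627  1.3604 -0.2493]
(np.float64(0.8712962962963218), np.float64(6.275000000000034))
[{'at': [0.1235, 0.0335, 1.1756], 'conf': 0.64}]
side handle_knob [0.5598 0.0418 0.1793] 0.75
side lever_tab [ 0.6228 -0.0824  0.1821] 0.45
wrist handle_knob [0.5572 0.0331 0.1804] 0.89
```

Run:
```python
from h import *
im=get_image('top');cv2.imwrite('pics/top13.png',im[:,:,::-1])
for n in('top','top2','top9','top10','top13'):
    b=cv2.imread(f'pics/{n}.png');h=cv2.cvtColor(b,cv2.COLOR_BGR2HSV)[140:185,320:375]
    out=[n]
    for nm,lo,hi in(('yel',22,35),('red',0,4),('grn',45,80),('ora',8,19)):
        m=(h[:,:,0]>=lo)&(h[:,:,0]<=hi)&(h[:,:,1]>120)&(h[:,:,2]>90)
        v,u=np.nonzero(m);w=h[:,:,1][m].astype(float)
        if len(v):
            c=(320+np.average(u,weights=w),140+np.average(v,weights=w));p=ray('top',c,.125 if nm=='yel' else .15)-np.r_[C,0]
            out.append((nm,len(v),np.round(c,1),np.round(p[:2]*1000),round(np.degrees(np.arctan2(p[1],p[0])))))
    print(*out,sep='\n  ')
```

```text
top
  ('yel', 4, array([333.5, 160.4]), array([ 0., 33.]), 90)
  ('red', 13, array([337.3, 157.7]), array([ 4., 23.]), 80)
  ('grn', 3, array([350.1, 154. ]), array([ 15., -14.]), -45)
  ('ora', 37, array([344.5, 165.2]), array([-18.,   3.]), 172)
top2
  ('yel', 4, array([333.5, 160.5]), array([ 0., 33.]), 90)
  ('red', 12, array([337.2, 157.7]), array([ 4., 24.]), 80)
  ('grn', 4, array([350.1, 153.7]), array([ 15., -14.]), -43)
  ('ora', 31, array([350.7, 162.9]), array([-12., -15.]), -127)
top9
  ('yel', 1, array([337., 152.]), array([26., 22.]), 41)
  ('red', 1, array([349., 152.]), array([ 21., -11.]), -29)
  ('grn', 12, array([350.2, 165.7]), array([-20., -14.]), -145)
  ('ora', 36, array([339.3, 162.5]), array([-10.,  18.]), 120)
top10
  ('yel', 6, array([338.4, 165.4]), array([-15.,  19.]), 128)
  ('red', 12, array([337.5, 156.7]), array([ 7., 23.]), 72)
  ('grn', 6, array([351. , 154.5]), array([ 13., -17.]), -53)
  ('ora', 36, array([349.9, 164.2]), array([-15., -13.]), -140)
top13
  ('yel', 4, array([335.2, 154.1]), array([19., 28.]), 55)
  ('red', 1, array([344., 152.]), array([21.,  3.]), 9)
  ('grn', 13, array([352.7, 162.9]), array([-12., -21.]), -119)
  ('ora', 35, array([342.2, 164.7]), array([-17.,   9.]), 151)
```

The yellow mark beside the head turns with the screw, so it gives the spindle directly. It read 90° at the start, 41° after stroke 1 and 128° after the fast return, which confirms the drag-back. It is 55° now. I'll continue the slow back stroke and watch it.

Add to h.py:
```python
def look(tag):
    hstat();im=get_image('side');print('edge',edge(im)[0])
    im=get_image('top');cv2.imwrite(f'pics/top_{tag}.png',im[:,:,::-1]);h=cv2.cvtColor(im,cv2.COLOR_RGB2HSV)[140:185,320:375].astype(int)
    for nm,lo,hi in(('yel',21,36),('ora',8,19),('grn',45,80),('red',0,4)):
        m=((h[:,:,0]>=lo)&(h[:,:,0]<=hi)&(h[:,:,1]>120)&(h[:,:,2]>90)).astype(np.uint8)
        n,lab,st,ce=cv2.connectedComponentsWithStats(m)
        for i in range(1,n):
            if st[i,4]>=2 or nm=='yel':
                p=ray('top',ce[i]+[320,140],.125 if nm=='yel' else .155)[:2]-C
                print(nm,st[i,4],(p*1000).round(),'ang',round(np.degrees(np.arctan2(p[1],p[0]))))
    snap('side',['handle_knob','lever_tab'])
```

```text
(no output)
```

Request:
arm_command(
  plan=[
    [[0,-0.0025,0,-1,0.1,0.2,0.034],[0,-0.0025,0,-1,0.1,0.2,0.034],[0,-0.0025,0,-1,0.1,0.2,0.034],[0,-0.0025,0,-1,0.1,0.2,0.034],[0,-0.0025,0,-1,0.1,0.2,0.034],[0,-0.0025,0,-1,0.1,0.2,0.034],[0,-0.0025,0,-1,0.1,0.2,0.034],[0,-0.0025,0,-1,0.1,0.2,0.034],[0,-0.0025,0,-1,0.1,0.2,0.034],[0,-0.0025,0,-1,0.1,0.2,0.034],[0,-0.0025,0,-1,0,0.2,0.034],[0,-0.0025,0,-1,0,0.2,0.034],[0,-0.0025,0,-1,0,0.2,0.034],[0,-0.0025,0,-1,0,0.2,0.034],[0,-0.0025,0,-1,0,0.2,0.034],[0,-0.0025,0,-1,0,0.2,0.034],[0,-0.0025,0,-1,0,0.2,0.034],[0,-0.0025,0,-1,0,0.2,0.034],[0,-0.0025,0,-1,0,0.2,0.034],[0,-0.0025,0,-1,0,0.2,0.034]],
  ],
)

```text
t: 27.17
tool_pos: [0.5209, 0.0036, 0.1568]
tool_rot: [0.396, 1.311, -0.473]
contact_force: [2.8, 2.2, -0.7]
opening: 0.0339
```

Run:
```python
from h import *
look('14')
```

```text
t 27.1667 [0.5209 0.0036 0.1568] th 0.6347527462853212 r 0.1404286838531404 yaw th 0.5722112408380283 F tool [1.0197 3.3978 0.9855] 0.03393065011498166
fix [ 0.0026  0.     -0.0012] [ 3.3557  0.3865 -1.4356]
edge 0.43235294117647527
yel 3 [ 7. 33.] ang 79
yel 1 [-17.   8.] ang 154
ora 32 [-20.   4.] ang 170
grn 11 [ -4. -23.] ang -101
red 4 [18. 10.] ang 28
side handle_knob [0.5247 0.0092 0.1791] 0.58
side lever_tab [ 0.6216 -0.0873  0.182 ] 0.43
```

The screw moves back even at slow speed, at the same 4 N as when driving. So the pawl holds both ways, although the lever measures about +0.34. I'll try one quick test, a sharp back-jerk, and re-measure.

Request:
arm_command(
  plan=[
    [[0,0.004,-0.0005,1,0,-0.3,0.034],[0,-0.035,0.002,-7,0,1.4,0.034],[0,-0.035,0.002,-7,0,1.4,0.034],[0,-0.035,0.002,-7,0,1.4,0.034],[0,0,0,0,0,0,0.034]],
  ],
)

```text
t: 27.83
tool_pos: [0.4866, -0.0681, 0.1572]
tool_rot: [0.199, 1.346, -0.234]
contact_force: [-0.1, 0.8, -1.3]
opening: 0.0341
```

Run:
```python
from h import *
look('15');print(ctrl.get_obs()['q'])
```

```text
t 27.8333 [ 0.4866 -0.0681  0.1572] th 0.0788430267921085 r 0.14785562756414808 yaw th 0.2843397365080171 F tool [ 1.2432  0.7194 -0.5526] 0.03408783718193821
fix [0.0045 0.0014 0.0059] [-11.6067   0.2975   2.0293]
edge -0.2782608695652016
yel 4 [-11.  31.] ang 109
ora 36 [-19.  -8.] ang -158
grn 13 [  9. -21.] ang -67
red 13 [13. 20.] ang 57
side handle_knob [ 0.4958 -0.0618  0.1826] 0.88
side handle_knob [ 0.6327 -0.0797  0.1511] 0.23
side lever_tab [ 0.6267 -0.0913  0.1825] 0.57
[-0.2884 -0.3733  2.1268  0.0108  1.1747 -1.5782]
```

The screw is still locked to the handle. The way round it is to put the lever in the middle, where neither way catches, swing the handle back free, set the lever to green again and take one long stroke. First I'll drive forward a bit to keep screw travel, then lift off.

Request:
arm_command(
  plan=[
    [[0.001,0.0098,0.001,2.4,0,-0.5,0.034],[0.001,0.0098,0.001,2.4,0,-0.5,0.034],[0.001,0.0098,0.001,2.4,0,-0.5,0.034],[0,0.0098,0.001,2.4,0,-0.5,0.034],[0,0.0098,0.001,2.6,0,-0.5,0.034],[0,0.0098,0.0005,2.6,0,-0.5,0.034],[0,0.0098,0.0005,2.6,0,-0.5,0.034],[0,0.0098,0.0005,2.6,0,-0.5,0.034],[0,0.0098,0.0003,2.6,0,-0.5,0.034],[0,0.0098,0.0003,2.6,0,-0.5,0.034],[0,0.0098,0.0003,2.6,0,-0.5,0.034],[0,0.0098,0.0003,2.6,0,-0.5,0.034],[0,-0.003,0,0,0,0,0.038],[-0.03,0,0,0,0,0,0.04],[-0.035,0,-0.005,0,0,0,0.04],[-0.02,0,-0.01,0,0,0,0.04],[0,0,0,0,0,0,0.04]],
  ],
)

```text
t: 29.5
tool_pos: [0.5268, 0.0695, 0.2301]
tool_rot: [0.546, 1.292, -0.716]
contact_force: [0.1, 0.2, 0.4]
opening: 0.0399
```

```bash
cat >> h.py <<'E'
def headgeo(th,lev):
    out=np.array([-np.cos(th),np.sin(th)]);yh=np.array([-out[1],out[0]])
    return C+(.045-.04*np.cos(lev))*out+.04*np.sin(lev)*yh
E
python3 - <<'E'
from h import *
look('16')
print('tab geo',headgeo(.8,.35),headgeo(.8,0))
print('to pre-lever',*toolmove(np.r_[headgeo(.8,.35)+[.003,0],.17]-.07*X,LEAN))
E
```

```text
t 29.5 [0.5268 0.0695 0.2301] th 0.9479319792777307 r 0.18371732389519402 yaw th 0.8335398849395714 F tool [-0.4106  0.2252  0.0316] 0.03985121252787928
fix [ 0.0832 -0.0028  0.026 ] [ 6.7415 -0.1546  0.2111]
edge 0.4913793103448256
yel 3 [10. 31.] ang 73
ora 34 [-18.   8.] ang 158
grn 13 [-10. -21.] ang -115
red 4 [19.  7.] ang 19
side handle_knob [0.5442 0.0294 0.1797] 0.8
side lever_tab [ 0.6197 -0.0829  0.1834] 0.49
tab geo [ 0.619  -0.0839] [ 0.6305 -0.0761]
to pre-lever [ 0.0336 -0.0647  0.1412] [-42.2845 -30.5127  23.9403]
```

Request:
arm_command(
  plan=[
    [[0,0,0,-5.3,-3.8,3,0.04],[0,0,0,-5.3,-3.8,3,0.04],[0,0,0,-5.3,-3.8,3,0.04],[0,0,0,-5.3,-3.8,3,0.04],[0,0,0,-5.3,-3.8,3,0.04],[0,0,0,-5.3,-3.8,3,0.04],[0,0,0,-5.3,-3.8,3,0.04],[0,0,0,-5.3,-3.8,3,0.04],[0,0,0,0,0,0,0.04]],
  ],
)

```text
t: 30.5
tool_pos: [0.5216, 0.0634, 0.2041]
tool_rot: [-0.008, 0.846, -0.002]
contact_force: [-1.1, -0.7, -0.5]
opening: 0.0401
```

Run:
```python
from h import *
o=ctrl.get_obs();print(o['tool_pos'],o['q'])
t=headgeo(.86,.35);print(t,headgeo(.86,0))
p=np.r_[t+[.004,0],.170]
print('pre',*toolmove(p-.06*X,LEAN))
print('in',*toolmove(p,LEAN))
```

```text
[0.5216 0.0634 0.2041] [-0.0283 -0.6602  2.3399  0.0211  0.7377 -1.6137]
[ 0.6188 -0.083 ] [ 0.6307 -0.0759]
pre [ 0.0333 -0.1466  0.0508] [ 0.3542 -1.4982  0.2573]
in [ 0.0932 -0.1463  0.0523] [ 0.3542 -1.4982  0.2573]
```

Request:
arm_command(
  plan=[
    [[0,-0.03,0.02,0,-0.7,0,0.04],[0,-0.036,0.02,0,-0.7,0,0.04],[0.01,-0.04,0.01,0,0,0,0.04],[0.02,-0.04,0,0,0,0,0.04],[0,0,0,0,0,0,0.04],[0,0,0,0,0,0,0.04],[0,0,0,0,0,0,0.04]],
  ],
)

```text
t: 31.08
tool_pos: [0.5777, -0.0872, 0.2076]
tool_rot: [0.011, 0.843, -0.011]
contact_force: [0.5, 1.2, -0.5]
opening: 0.0402
```

Run:
```python
from h import *
o=ctrl.get_obs();print(o['tool_pos'])
t=headgeo(.86,.35)
p=np.r_[t+[.004,0],.170]
print('in',*toolmove(p,LEAN));snap('wrist',['lever_tab'])
```

```text
[ 0.5777 -0.0872  0.2076]
in [0.0581 0.0047 0.0086] [-0.7971 -1.2855  0.3419]
wrist lever_tab [ 0.6164 -0.0857  0.1832] 0.76
```

Request:
arm_command(
  plan=[
    [[0.016,0.001,0.002,0,-0.6,0,0.04],[0.016,0.001,0.002,0,-0.6,0,0.04],[0.016,0.001,0.002,0,0,0,0.04],[0.013,0,0.002,0,0,0,0.04],[0,0,0,0,0,0,0.04],[0.001,0.005,0.002,0,0,0,0.04],[0.001,0.005,0.002,0,0,0,0.04],[0.001,0.005,0.002,0,0,0,0.04],[0,0.004,0.001,0,0,0,0.04],[0,0,0,0,0,0,0.04]],
  ],
)

```text
t: 32.02
tool_pos: [0.6335, -0.0664, 0.1739]
tool_rot: [-0.024, 0.808, -0.024]
contact_force: [0.5, -1.7, -0.8]
opening: 0.04
```

Run:
```python
from h import *
look('17');snap('wrist',['lever_tab'])
print(toolmove(np.r_[.632,-.062,.17],LEAN))
```

```text
t 32.0167 [ 0.6335 -0.0664  0.1739] th 1.5362939024368292 r 0.013302861636636312 yaw th 0.012715778250333406 F tool [ 0.9889 -1.6879 -0.2513] 0.03996277816099324
fix [ 0.0073  0.1281 -0.0154] [ 78.747   26.6288 -40.0188]
edge 0.44473684210527153
yel 2 [ 9. 32.] ang 74
yel 1 [ 1. -1.] ang -42
ora 38 [-15.  10.] ang 146
grn 4 [-12. -25.] ang -115
red 4 [19.  7.] ang 19
side handle_knob [0.5448 0.0304 0.1804] 0.73
side lever_tab [ 0.4227 -0.3633 -0.0014] 0.68
side lever_tab [ 0.6249 -0.0805  0.1828] 0.48
wrist lever_tab [ 0.6252 -0.0845  0.1883] 0.94
(array([ 0.002 ,  0.0039, -0.0043]), array([0.6899, 0.7654, 1.7114]))
```

Request:
arm_command(
  plan=[
    [[0,0.004,0,0,0,0,0.04],[0,0.003,0,0,0,0,0.04],[0,-0.004,0,0,0,0,0.04],[-0.02,0,0,0,0,0,0.04],[-0.035,0,0,0,0,0,0.04],[-0.035,0,0,0.7,0.8,1.7,0.04],[-0.01,0.02,-0.01,0,0,0,0.04],[-0.01,0.03,-0.03,0,0,0,0.04],[0,0.03,-0.03,0,0,0,0.04],[0,0,0,0,0,0,0.04],[0,0,0,0,0,0,0.04]],
  ],
)

```text
t: 33.28
tool_pos: [0.4991, 0.0213, 0.2152]
tool_rot: [-0.011, 0.804, -0.014]
contact_force: [0.6, 0.0, 0.2]
opening: 0.0402
```

Run:
```python
from h import *
look('18');_,r=snap('wrist',['lever_tab','handle_knob'])
for th in(.84,.88):
  k=C+.14*np.array([-np.cos(th),np.sin(th)]);p=np.r_[k+[.005,0],.160];print(k,toolmove(p-.03*X,LEAN),toolmove(p,LEAN)[0])
```

```text
t 33.2833 [0.4991 0.0213 0.2152] th 0.6428612807542078 r 0.1685239969438617 yaw th 0.00844957075006827 F tool [0.2844 0.0269 0.5268] 0.04018862768902651
fix [ 0.0596 -0.0154 -0.0266] [ 32.9102  31.0993 -16.5275]
edge 0.5293478260869904
yel 2 [ 9. 32.] ang 74
ora 38 [-14.  11.] ang 143
grn 12 [-10. -22.] ang -115
red 4 [19.  7.] ang 19
side handle_knob [0.5431 0.0314 0.1846] 0.88
side lever_tab [ 0.6255 -0.0802  0.1814] 0.41
wrist lever_tab [ 0.6218 -0.0829  0.1857] 0.58
wrist handle_knob [ 0.6239 -0.0815  0.1886] 0.22
[0.5406 0.0246] (array([ 0.0406,  0.0067, -0.0047]), array([0.0302, 0.7052, 1.0992])) [ 0.0706  0.0072 -0.005 ]
[0.5448 0.0282] (array([ 0.0435,  0.0104, -0.0016]), array([0.0302, 0.7052, 1.0992])) [ 0.0735  0.011  -0.002 ]
```

Request:
arm_command(
  plan=[
    [[0.018,0.003,-0.001,0,0.4,0.5,0.04],[0.018,0.003,-0.001,0,0.4,0.5,0.04],[0.018,0.003,0,0,0,0,0.04],[0.018,0,0,0,0,0,0.04],[0,0,0,0,0,0,0.04],[0,-0.006,0,0,0,0,0.04],[-0.005,-0.0065,-0.0055,0,0,0,0.04],[-0.005,-0.0068,-0.0052,0,0,0,0.04],[-0.005,-0.007,-0.005,0,0,0,0.04],[-0.0045,-0.0075,-0.005,0,0,0,0.04],[-0.004,-0.008,-0.0045,0,0,0,0.04]],
  ],
)

```text
t: 34.6
tool_pos: [0.518, -0.0184, 0.1633]
tool_rot: [0.005, 0.824, -0.003]
contact_force: [0.6, 0.5, -1.3]
opening: 0.0398
```

Run:
```python
from h import *
look('19')
```

```text
t 34.6 [ 0.518  -0.0184  0.1633] th 0.48597491735411 r 0.13122276920171352 yaw th 0.004709483195350014 F tool [ 1.34    0.4738 -0.4724] 0.03980174953667648
fix [ 0.001   0.0045 -0.0127] [ 24.6885  30.1282 -13.0024]
edge 0.4833333333333485
yel 3 [10. 31.] ang 73
ora 37 [-16.   4.] ang 166
grn 14 [ -0. -24.] ang -91
red 7 [17. 15.] ang 41
side handle_knob [ 0.5113 -0.0111  0.18  ] 0.83
side lever_tab [ 0.6245 -0.0838  0.184 ] 0.51
```

The spindle mark stayed at 73° and the plate edge at 0.48 while the handle went back 0.4 rad, so the middle position does run free. I'll swing all the way back and then lift off.

Request:
arm_command(
  plan=[
    [[-0.004,-0.013,-0.0044,0,0,0,0.04],[-0.003,-0.0135,-0.0034,0,0,0,0.04],[-0.0024,-0.014,-0.0026,0,0,0,0.04],[-0.0014,-0.0145,-0.0015,0,0,0,0.04],[-0.0005,-0.0145,-0.0005,0,0,0,0.04],[0.0005,-0.0145,0.0005,0,0,0,0.04],[0.0014,-0.0145,0.0015,0,0,0,0.04],[0.0024,-0.014,0.0026,0,0,0,0.04],[0.0032,-0.0135,0.0034,0,0,0,0.04],[0.004,-0.013,0.0044,0,0,0,0.04],[0.005,-0.0125,0.0055,0,0,0,0.04],[0.0058,-0.012,0.0062,0,0,0,0.04],[0.0064,-0.011,0.007,0,0,0,0.04],[0.004,-0.007,0.004,0,0,0,0.04],[0,0,0,0,0,0,0.04]],
  ],
)

```text
t: 36.1
tool_pos: [0.5539, -0.1892, 0.1572]
tool_rot: [0.017, 0.841, 0.04]
contact_force: [0.9, -0.8, 1.2]
opening: 0.0399
```

Run:
```python
from h import *
look('20')
```

```text
t 36.1 [ 0.5539 -0.1892  0.1572] th -0.9388895119712788 r 0.13568317128877705 yaw th -0.02852594099252869 F tool [-0.3929 -0.8114  1.4618] 0.03985555056308246
fix [ 0.0001 -0.0043 -0.0045] [-47.7807  28.5133  22.406 ]
edge 0.2750000000000057
yel 3 [10. 31.] ang 73
ora 39 [ -7. -16.] ang -114
red 15 [-8. 24.] ang 109
side handle_knob [ 0.5397 -0.1814  0.183 ] 0.61
side handle_knob [ 0.6327 -0.0807  0.1508] 0.33
side lever_tab [ 0.6373 -0.0892  0.1825] 0.58
```

Request:
arm_command(
  plan=[
    [[-0.02,0.001,0,0,0,0,0.04],[-0.03,0,0,0,0,0,0.04],[-0.03,0,0,0,0,0,0.04],[0.015,0.025,0.016,0,-1,-1.5,0.04],[0.015,0.026,0.017,0,-1,-0.5,0.04],[0.016,0.026,0.017,0,0,0,0.04],[0.016,0.026,0.017,0,0,0,0.04],[0,0,0,0,0,0,0.04],[0,0,0,0,0,0,0.04]],
  ],
)

```text
t: 37.1
tool_pos: [0.5919, -0.1, 0.2301]
tool_rot: [-0.004, 0.785, -0.033]
contact_force: [-1.3, -0.4, 0.7]
opening: 0.0403
```

Run:
```python
from h import *
o=ctrl.get_obs();print(o['t'],o['tool_pos']);_,r=snap('wrist',['lever_tab','handle_knob','lamp_bar'])
print('in',*toolmove([.635,-.087,.17],LEAN))
```

```text
37.1 [ 0.5919 -0.1     0.2301]
wrist lever_tab [ 0.6332 -0.0944  0.1874] 0.56
wrist handle_knob [ 0.5389 -0.1867  0.1798] 0.74
wrist lamp_bar [ 0.6559 -0.0823  0.2494] 0.76
in [ 0.0727  0.0174 -0.0108] [-0.7227  1.9379  1.8776]
```

Request:
arm_command(
  plan=[
    [[0.004,0.013,-0.003,-0.7,1.9,1.9,0.04],[0.018,0.001,-0.002,0,0,0,0.04],[0.018,0,-0.002,0,0,0,0.04],[0.018,0,-0.002,0,0,0,0.04],[0.014,0,-0.002,0,0,0,0.04],[0,0,0,0,0,0,0.04],[0,-0.005,0,0,0,0,0.04],[0,-0.005,0,0,0,0,0.04],[0,-0.005,0,0,0,0,0.04],[0,-0.004,0,0,0,0,0.04],[0,-0.004,0,0,0,0,0.04]],
  ],
)

```text
t: 38.22
tool_pos: [0.6312, -0.1143, 0.1744]
tool_rot: [0.029, 0.815, 0.003]
contact_force: [4.6, 25.8, 6.1]
opening: 0.0402
```

Run:
```python
from h import *
o=ctrl.get_obs();print(o['t'],o['tool_pos'],o['contact_force']);snap('wrist',['lever_tab','head_center']);snap('side',['lever_tab','handle_knob'])
print('green tab',headgeo(-.82,.35),headgeo(-.8,.35),'mid',headgeo(-.82,0))
```

```text
38.2167 [ 0.6312 -0.1143  0.1744] [ 4.5671 25.8311  6.1053]
wrist lever_tab [ 0.6392 -0.095   0.1876] 0.81
wrist lever_tab [ 0.6311 -0.0764  0.0025] 0.55
wrist head_center [ 0.6369 -0.0823  0.1515] 0.58
side lever_tab [ 0.638  -0.097   0.1835] 0.37
side lever_tab [ 0.6332 -0.0791  0.1468] 0.18
side handle_knob [ 0.5411 -0.1799  0.1798] 0.68
side handle_knob [ 0.5082  0.4016 -0.0017] 0.57
green tab [ 0.639  -0.0945] [ 0.6387 -0.0946] mid [ 0.6306 -0.0834]
```

The push reached 26 N, hard against the stop, and the tab reads (0.639, -0.096) against (0.639, -0.0945) expected. The lever is fully on green with the handle at -0.82. Back to the knob.

Request:
arm_command(
  plan=[
    [[0,0.003,0,0,0,0,0.04],[-0.02,0.002,0,0,0,0,0.04],[-0.035,0,0,0,0,0,0.04],[-0.035,0,0,0,0,0,0.04],[-0.01,-0.015,-0.005,0,0,0,0.04]],
  ],
)

```text
t: 38.93
tool_pos: [0.5536, -0.126, 0.2399]
tool_rot: [0.031, 0.826, 0.003]
contact_force: [0.7, -1.1, 0.4]
opening: 0.0402
```

Run:
```python
from h import *
o=ctrl.get_obs();print(o['t'],o['tool_pos'],o['q']);snap('wrist',['lever_tab','handle_knob'])
s,w=toolmove(*knobpose(-.82,z=.225));print(s,w)
```

```text
38.9333 [ 0.5536 -0.126   0.2399] [-0.5364 -0.5333  2.2103  0.492   0.8637 -2.2944]
wrist lever_tab [ 0.6407 -0.0962  0.1868] 0.56
wrist handle_knob [ 0.5404 -0.1839  0.1811] 0.59
[-0.0036 -0.0558 -0.0168] [-43.7392  29.3158  20.5644]
```

Request:
arm_command(
  plan=[
    [[-0.002,-0.028,-0.008,0,0,0,0.036],[-0.002,-0.028,-0.008,0,0,0,0.036],[0,0,0,-5.5,3.7,2.6,0.036],[0,0,0,-5.5,3.7,2.6,0.036],[0,0,0,-5.5,3.7,2.6,0.036],[0,0,0,-5.5,3.7,2.6,0.036],[0,0,0,-5.5,3.7,2.6,0.036],[0,0,0,-5.5,3.7,2.6,0.036],[0,0,0,-5.5,3.7,2.6,0.036],[0,0,0,-5.3,3.5,2.5,0.036],[0,0,0,0,0,0,0.036],[0,0,0,0,0,0,0.036]],
  ],
)

```text
t: 40.08
tool_pos: [0.5343, -0.1866, 0.2023]
tool_rot: [-0.541, 1.308, 0.716]
contact_force: [0.2, 0.2, 0.0]
opening: 0.036
```

Run:
```python
from h import *
o=ctrl.get_obs();print(o['t'],o['tool_pos'],o['q']);snap('wrist',['handle_knob'])
for z in(.215,.155):print(toolmove(*knobpose(-.82,z=z)))
```

```text
40.0833 [ 0.5343 -0.1866  0.2023] [-0.5655 -0.0867  1.8085  0.1986  1.4245 -2.9915]
wrist handle_knob [ 0.5367 -0.187   0.1803] 0.95
(array([-0.0112, -0.0002,  0.008 ]), array([ 0.0771, -0.9401, -2.149 ]))
(array([ 0.0476, -0.0024, -0.0035]), array([ 0.0771, -0.9401, -2.149 ]))
```

Request:
arm_command(
  plan=[
    [[0.016,-0.001,0,0,-0.5,-1,0.036],[0.016,-0.001,-0.001,0,-0.5,-1,0.036],[0.015,0,-0.002,0,0,0,0.036],[0,0,0,0,0,0,0.034],[0,0,0,0,0,0,0.034],[0,0.0098,0.0001,3.7,0,-0.7,0.034],[0,0.0098,0.0001,3.7,0,-0.7,0.034],[0,0.0098,0.0001,3.7,0,-0.7,0.034],[0,0.0098,0.0001,3.7,0,-0.7,0.034],[0,0.0098,0.0001,3.7,0,-0.7,0.034],[0,0.0098,0.0001,3.7,0,-0.7,0.034],[0,0.0098,0.0001,3.7,0,-0.7,0.034],[0,0.0098,0.0001,3.7,0,-0.7,0.034],[0,0.0098,0.0001,3.7,0,-0.7,0.034],[0,0.0098,0.0001,3.7,0,-0.7,0.034]],
  ],
)

```text
t: 41.43
tool_pos: [0.4932, -0.1069, 0.1628]
tool_rot: [-0.071, 1.338, 0.08]
contact_force: [0.7, -3.7, -2.6]
opening: 0.0341
```

Run:
```python
from h import *
look('25')
```

```text
t 41.4333 [ 0.4932 -0.1069  0.1628] th -0.1906252357808166 r 0.14334884882157273 yaw th -0.09872540168036688 F tool [ 2.6672 -3.7101 -0.2797] 0.034136227968345985
fix [0.0091 0.0003 0.0003] [-5.0721  1.2332  1.4461]
edge 1.0
yel 2 [21. 25.] ang 50
ora 36 [-15. -13.] ang -138
grn 6 [ 12. -17.] ang -54
red 13 [ 7. 23.] ang 74
side handle_knob [ 0.5017 -0.1056  0.1809] 0.58
side handle_knob [ 0.6349 -0.0783 -0.0042] 0.54
side lever_tab [ 0.6305 -0.0964  0.1857] 0.65
```

Request:
arm_command(
  plan=[
    [[0.001,0.007,0,2,0.1,-0.2,0.034],[0.001,0.007,0,2,0.1,-0.2,0.034],[0.001,0.007,0,2,0.1,-0.2,0.034],[0.001,0.007,0,2,0.1,-0.3,0.034],[0.001,0.007,0,2.4,0,-0.4,0.034],[0.001,0.007,0,2.4,0,-0.4,0.034],[0,0.007,0,2.4,0,-0.4,0.034],[0,0.007,0,2.5,0,-0.5,0.034],[0,0.007,0,2.5,0,-0.5,0.034],[0,0.007,0,2.5,0,-0.5,0.034]],
  ],
)

```text
t: 42.52
tool_pos: [0.5011, -0.0506, 0.1622]
tool_rot: [0.221, 1.338, -0.265]
contact_force: [-0.7, -0.6, 0.3]
opening: 0.0342
```

Run:
```python
from h import *
look('26')
```

```text
t 42.5167 [ 0.5011 -0.0506  0.1622] th 0.21577330963941432 r 0.1360303308487802 yaw th 0.31959095719850084 F tool [-0.3974 -0.8087 -0.422 ] 0.03415352861217164
fix [ 0.007  -0.0006 -0.0066] [-5.8818  0.6114  0.946 ]
edge 1.1916666666666629
yel 1 [26. 22.] ang 41
ora 37 [-19.  -6.] ang -164
grn 14 [  6. -21.] ang -74
red 10 [14. 19.] ang 53
side handle_knob [ 0.4961 -0.0523  0.1821] 0.88
side lever_tab [ 0.6234 -0.0921  0.1839] 0.47
```

Request:
arm_command(
  plan=[
    [[0.001,0.008,-0.001,1.6,0.1,0,0.034],[0.001,0.008,-0.001,1.6,0.1,0,0.034],[0.001,0.008,-0.001,1.8,0.1,0,0.034],[0.001,0.008,-0.001,2,0.1,-0.2,0.034],[0.001,0.008,-0.001,2.4,0,-0.4,0.034],[0,0.008,-0.001,2.4,0,-0.4,0.034]],
  ],
)

```text
t: 43.27
tool_pos: [0.5153, -0.0128, 0.1599]
tool_rot: [0.378, 1.317, -0.433]
contact_force: [0.5, 0.5, 0.6]
opening: 0.034
```

Run:
```python
from h import *
look('27');im=get_image('side');print(edge(im));a=cv2.imread('pics/side.png');b=cv2.imread('pics/side10.png')
f=lambda i:cv2.resize(i[225:285,325:395],(390,334),interpolation=2)
t=cv2.imread('pics/top_27.png');
cv2.imwrite('pics/cmp2.png',np.hstack([f(b),f(im[:,:,::-1])]))
```

```text
t 43.2667 [ 0.5153 -0.0128  0.1599] th 0.5134214599967568 r 0.1362505099781967 yaw th 0.5322225652674673 F tool [-0.5541  0.6356  0.2944] 0.0340346865241529
fix [ 0.0047 -0.0002 -0.0059] [-1.3106  0.2557 -0.9725]
edge 1.1850000000000307
yel 1 [26. 22.] ang 41
ora 38 [-20.   2.] ang 175
grn 11 [ -1. -23.] ang -94
red 6 [17. 12.] ang 34
side handle_knob [ 0.513  -0.008   0.1803] 0.62
side lever_tab [ 0.4229 -0.363  -0.0012] 0.62
side lever_tab [ 0.6218 -0.0911  0.1811] 0.58
(np.float64(1.1949999999999932), np.float64(6.307142857142821))
```

View pics/cmp2.png

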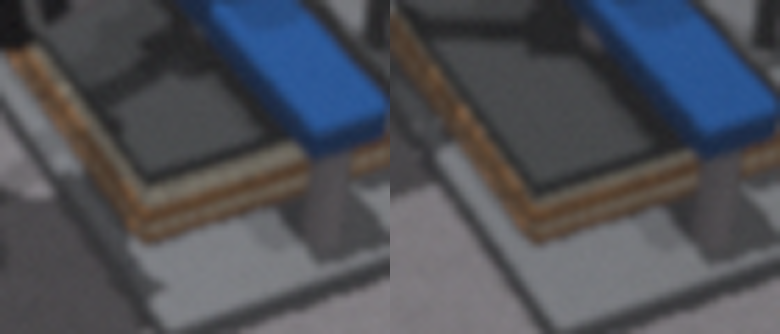

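The handle moved on from 0.19 to 0.5 rad with the screw mark (41°) and plate edge (1.19) fixed, the same values at which stroke 1 ended. That suggests the screw is at its stop and the pawl hopped a tooth. I'll go forward in small steps, reading the force after each, to see whether it blocks firmly.

Request:
arm_command(
  plan=[
    [[0.001,0.005,-0.001,1.4,0,-0.2,0.034],[0.001,0.005,-0.001,1.4,0,-0.2,0.034],[0.001,0.005,-0.001,1.4,0,-0.2,0.034],[0.001,0.005,-0.001,1.4,0,-0.2,0.034]],
  ],
)

```text
t: 43.9
tool_pos: [0.5227, 0.0037, 0.1554]
tool_rot: [0.451, 1.302, -0.512]
contact_force: [0.1, -1.5, 1.6]
opening: 0.034
```

Request:
arm_command(
  plan=[
    [[0,0.004,-0.001,1.4,0,-0.2,0.034],[0,0.004,-0.001,1.4,0,-0.2,0.034],[0,0.004,-0.001,1.4,0,-0.2,0.034]],
  ],
)

```text
t: 44.15
tool_pos: [0.5273, 0.0124, 0.1549]
tool_rot: [0.504, 1.288, -0.576]
contact_force: [0.1, -3.5, 0.2]
opening: 0.034
```

Request:
arm_command(
  plan=[
    [[0,0.004,-0.0005,1.4,0,-0.2,0.034],[0,0.004,-0.0005,1.4,0,-0.2,0.034],[0,0.004,-0.0005,1.4,0,-0.2,0.034]],
  ],
)

```text
t: 44.4
tool_pos: [0.5332, 0.0185, 0.1548]
tool_rot: [0.554, 1.274, -0.642]
contact_force: [-0.7, -2.4, 0.6]
opening: 0.0341
```

Request:
arm_command(
  plan=[
    [[0,0.004,-0.0005,1.4,0,-0.2,0.034],[0,0.004,-0.0005,1.4,0,-0.2,0.034],[0,0.004,-0.0005,1.4,0,-0.2,0.034]],
  ],
)

```text
t: 44.65
tool_pos: [0.5391, 0.0238, 0.1546]
tool_rot: [0.603, 1.259, -0.709]
contact_force: [-3.3, -5.0, 1.8]
opening: 0.0342
```

Request:
arm_command(
  plan=[
    [[0,0.004,-0.0005,1.4,0,-0.2,0.034],[0,0.004,-0.0005,1.4,0,-0.2,0.034],[0,0.004,-0.0005,1.4,0,-0.2,0.034]],
  ],
)

```text
t: 44.9
tool_pos: [0.5451, 0.0284, 0.1546]
tool_rot: [0.652, 1.244, -0.778]
contact_force: [-4.5, -3.2, 4.3]
opening: 0.0343
```

Run:
```python
from h import *
look('28');print(edge(get_image('side')))
```

```text
t 44.9 [0.5451 0.0284 0.1546] th 0.8821218802016416 r 0.13995134552390412 yaw th 0.9438092505367486 F tool [-4.3184 -5.4248  0.8308] 0.0343110911951367
fix [ 0.0003 -0.0001 -0.0011] [-3.6581  0.0409 -0.2104]
edge 1.216666666666697
yel 1 [26. 22.] ang 41
ora 35 [-18.   7.] ang 159
grn 12 [-10. -22.] ang -114
red 2 [20.  8.] ang 22
side handle_knob [0.5432 0.0286 0.1806] 0.83
side handle_knob [ 0.6342 -0.0788 -0.0048] 0.72
side lever_tab [ 0.6215 -0.0842  0.1825] 0.49
(np.float64(1.2576923076923094), np.float64(6.317857142857179))
```

Request:
arm_command(
  plan=[
    [[0,0.005,-0.0003,1.4,0,-0.3,0.034],[0,0.005,-0.0003,1.4,0,-0.3,0.034],[0,0.005,-0.0003,1.4,0,-0.3,0.034]],
  ],
)

```text
t: 45.45
tool_pos: [0.557, 0.0378, 0.1545]
tool_rot: [0.706, 1.225, -0.838]
contact_force: [-1.1, -0.3, 0.5]
opening: 0.034
```

Request:
arm_command(
  plan=[
    [[0,0.005,-0.0003,1.6,0,-0.3,0.034],[0,0.005,-0.0003,1.6,0,-0.3,0.034],[0,0.005,-0.0003,1.6,0,-0.3,0.034]],
  ],
)

```text
t: 45.7
tool_pos: [0.5705, 0.0466, 0.1543]
tool_rot: [0.77, 1.2, -0.906]
contact_force: [-3.3, -2.1, 1.2]
opening: 0.0337
```

Request:
arm_command(
  plan=[
    [[0,0.005,-0.0003,1.8,0,-0.3,0.034],[0,0.005,-0.0003,1.8,0,-0.3,0.034],[0,0.005,-0.0003,1.8,0,-0.3,0.034]],
  ],
)

```text
t: 45.95
tool_pos: [0.5832, 0.053, 0.1538]
tool_rot: [0.837, 1.172, -0.986]
contact_force: [-3.6, -3.7, 2.2]
opening: 0.0338
```

Run:
```python
from h import *
look('29');print(edge(get_image('side')),edge(get_image('side')))
```

```text
t 45.95 [0.5832 0.053  0.1538] th 1.2051648927836887 r 0.14210435161129945 yaw th 1.207110660387774 F tool [-1.8612 -4.5821  2.6452] 0.03384522667673283
fix [-0.      0.      0.0011] [-0.4289 -0.4224 -1.5096]
edge 1.2461538461538453
yel 1 [26. 22.] ang 41
ora 33 [-15.  13.] ang 140
grn 13 [-16. -18.] ang -133
side handle_knob [0.5828 0.0507 0.1823] 0.62
side lever_tab [ 0.6195 -0.0786  0.1799] 0.62
side lever_tab [ 0.6345 -0.0792  0.1502] 0.57
(np.float64(1.2346153846154095), np.float64(6.3125)) (np.float64(1.2059523809523967), np.float64(6.2926470588235475))
```

The plate edge has stayed at 1.22 ± 0.03 px while the handle went from about 0.19 to 1.19 rad. The push only builds to about 5 N and then drops, like a pawl clicking over. The same end height came from stroke 1, so I take the screw to be at its stop. I'll centre the fingers so the handle isn't dragged back, then lift off.

Request:
arm_command(
  plan=[
    [[0,-0.004,0,0,0,0,0.04],[0,0,0,0,0,0,0.042],[0,0,0,0,0,0,0.042],[-0.02,0,0,0,0,0,0.042],[-0.03,0,0,0,0,0,0.042],[-0.03,0,0,0,0,0,0.042],[-0.02,0,-0.02,0,0,0,0.042],[0,0,0,0,0,0,0.042],[0,0,0,0,0,0,0.042]],
  ],
)

```text
t: 47.05
tool_pos: [0.5616, 0.0902, 0.2503]
tool_rot: [0.843, 1.174, -0.977]
contact_force: [-0.1, -0.3, 0.0]
opening: 0.042
```

Run:
```python
from h import *
look('30');im=get_image('side');print(edge(im),edge(get_image('side')));cv2.imwrite('pics/side30.png',im[:,:,::-1])
w=get_image('wrist')
snap('wrist',['lever_tab','handle_knob']);snap('side',['model','glue','pencup'])
a=cv2.imread('pics/side9.png');f=lambda i:cv2.resize(i[185:285,320:400],(390,480),interpolation=2)
cv2.imwrite('pics/fin.png',np.hstack([f(im[:,:,::-1]),f(cv2.imread('pics/side.png'))]))
print(proj('side',[.559,-.1647,.062]),ctrl.get_obs()['t'])
```

```text
t 47.05 [0.5616 0.0902 0.2503] th 1.1677971278006436 r 0.18473285569085163 yaw th 1.2039036266463592 F tool [-0.0035 -0.1553  0.2223] 0.04198997274512111
fix [ 0.103  -0.0017  0.024 ] [-2.4217 -0.69   -1.5037]
edge 1.2100000000000364
yel 1 [26. 22.] ang 41
ora 35 [-17.  12.] ang 146
grn 12 [-14. -20.] ang -124
red 2 [20.  2.] ang 6
side handle_knob [0.5625 0.043  0.1808] 0.55
side lever_tab [ 0.6199 -0.08    0.184 ] 0.45
(np.float64(1.2293478260869506), np.float64(6.300000000000011)) (np.float64(1.2250000000000227), np.float64(6.26363636363638))
wrist lever_tab [ 0.6156 -0.0828  0.1875] 0.86
wrist handle_knob [0.5618 0.038  0.1813] 0.63
side model [ 0.5136  0.4008 -0.0015] 0.56
side glue [ 0.4222 -0.3627 -0.0017] 0.58
side pencup [ 0.5677 -0.3979  0.    ] 0.57
[356.6401 256.5268] 47.8
```

View pics/fin.png

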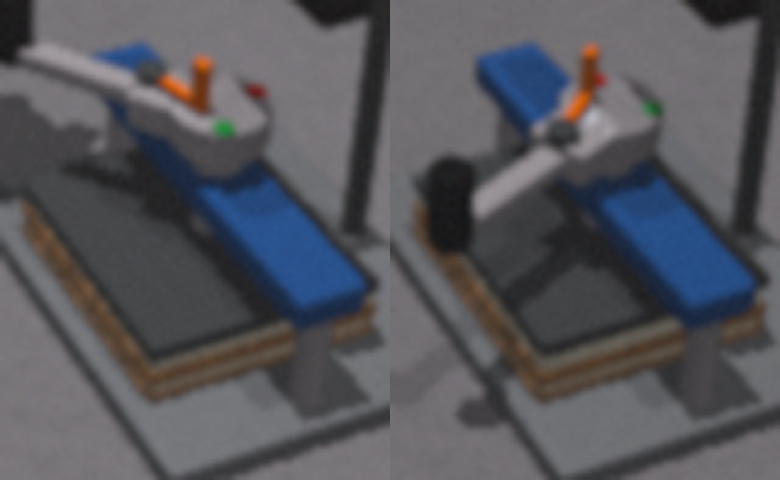

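The final picture (left: now, right: start) shows the tab at (202,85) by the green dot at (222,128). The plate's dark edge sits on the top card layer, and the model, glue and cup are where they were. The arm is clear, so I'm handing in.

```bash
python3 -c "
from station import finish_job; print(finish_job())"
```

```text
the job is handed in; nothing more can be done
None
```

I handed the job in at about 48 s with the lever on tighten. I believe the screw is at its stop, but I never felt a firm dead stop, so that part is not certain.

**What I did**
- I flipped the lever to green and took a first clockwise stroke. My return strokes then dragged the screw back with the handle.
- To get round that, I put the lever near the middle and swung the handle back free. I then pushed the lever hard onto the green stop again (26 N) and took one long final stroke.
- At the end I centred the fingers, lifted off and left the arm clear of everything.

**Last checks**
- **Lever:** the tab stands beside the green dot, in line with about +0.35 rad.
- **Plate:** its edge stayed at one height (1.22 ± 0.03 px, side camera) while the handle travelled another 1 rad. Stroke 1 also ended at that height, and in the picture the plate looks flush on the stack.
- **Surroundings:** the model, glue bottle and pen cup read within a few mm of where they started. I saw no sign of contact with the lamp.

**What did not fit**
- At the end the handle kept clicking forward at up to about 5 N instead of stopping dead, and it sprang back about 0.15 rad when released.
- With the lever on tighten, the screw should have stayed put on the return strokes, but it followed the handle back.
- The lamp hid the screw's yellow mark at the end, so the claim that the screw is tight rests on the plate height and the plate no longer moving, not on a direct reading.

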